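# Stack the next brass door plate on spacer sticks

### The arm

A 6-joint arm with a two-finger parallel gripper is mounted at the origin on the work surface. World frame = base frame: x ahead of the robot, y to its left, z up, the work surface at z = 0. Lengths are in m, angles in rad, forces in N, time in s.
With the tool pointing down it reaches from about 0.225 to 0.875 m from the base axis. Payload 3.4 kg.
Tool frame: the origin (TCP) lies between the finger pads; the fingertips stand 8 mm ahead of it and the grasp point (between the pads) lies 11 mm behind it; z points along the fingers, y is the line along which they close (so a half turn about z gives the same grasp; the last joint's range is limited). The gripper opens to 85 mm and grips with 20 to 120 N. Pads are 22 mm wide; open, the fingers measure 114 mm over their backs; the gripper's body (76 mm by 85 mm) begins 54 mm behind the grasp point. The pads swing forward as they close: fully open they stand 13 mm farther back than shut.
Start: joints at [-1.442, 0.276, 1.505, -0, 1.361, -0.121], TCP at [0.142, -0.557, 0.239] pointing down, gripper open.
Joint ranges: [-2.89, 2.89], [-0.75, 2.08], [0.22, 2.7], [-1.18, 4.32], [0.11, 2.71], [-2.7, 2.7]. Speed limits (rad/s): [2.57, 2.57, 3.14, 3.14, 3.14, 3.14].

### API

Orientations are given as a unit quaternion [w, x, y, z].
In Python, from rig import manip, optics, finder gives the robot as it stands.
- The arm moves only by the tool servo_tool, never from a script. Its argument "increments" is a list of rows, each a list of 7 numbers: the shift along the tool's x, y, z in cm, then the turn, a rotation vector about the tool's x, y, z in degrees, then the closure, from -1 (fully open) to 1 (shut). In form: [[x, y, z, rx, ry, rz, gripper], ...]. A call has exactly 5 rows; each row shifts and turns the commanded pose from where the row before left it, along the tool's axes as they then stand; what a row does not reach is not made up. A row lasts 1/10 s, in which the tool goes at most 50 mm and 8.59 degrees, less where a joint would pass 70% of its speed; a pose out of reach is approached as far as the arm can. A call is refused whole if a number of a shift passes 5 or a number of a turn 8.59, either way. A call with a gripper value outside its range is refused whole. The fingers move at their own pace and stop on an object; "squeeze" is the grip in N (left out, the last holds). Time passes only in rows, so rows that do not move let the fingers close, or fill a call up. It gives the time, the measured TCP pose, the force, the opening and the grip force at its end, in the units of the state.
- manip.get_state(): the state, without advancing time (a new reading comes with each control period).
- optics.get_image(name): name is "scene" or "top" or "wrist"; returns the picture (384x512x3 uint8, red, green, blue); there is no depth.
- optics.get_calibration(name): a dict with "fov_y" (degrees; the focal length in pixels is half the picture's height over the tangent of half this angle, whatever the lens; pixels are square), "cx", "cy" (the principal point, pixels), "world_to_cam" (4x4, takes a point from world to camera coordinates). Camera axes: x right, y down, z forward; pixel columns grow to the right and rows downward; lengths in m; the calibration is good to about 2 mm. A picture is of the moment at which its call begins: read the wrist's pose just before it. get_calibration takes no time and is no camera call; for the wrist camera it gives the pose at the moment of the call.
- manip.sign_off(): hands the job in; it is judged then, once.
Trained networks look in the newest picture that a camera, given by its name, has taken for a name from the list of things; names that differ only in an ending like _2 or _b are one class to them, and where a whole thing is asked for, a point or a joint stands for the part that bears it (a point fixed in the world has none). Each returns a list of dicts, best first, with "p" (0 to 1); they miss things now and then, are a little off and sometimes report something else, mostly with a low value. They report only what shows in the picture. A call takes as long as a camera call. They do not tell look-alikes from the thing itself.
- finder.silhouettes(label, camera): "region" (384x512 bool, what is visible of it) and "box" ([centre column, centre row, width, height] in pixels, round what is visible of it).
- finder.tip_of(label, camera): "at" ([column, row] in pixels: a listed point, or the origin of a listed thing).
The state is a dict: "clock": time; "qpos": joint angles; "qd": joint speeds; "effort": joint torques, N m; "position": TCP position; "ee_rot": TCP orientation; "contact_force": force on the tool from outside, world axes, zero at the start; "moment": the same for the moment, N m; "width": finger opening in m; "gripper_force": force on a finger pad.
Only numpy, scipy, OpenCV 4.12 (cv2) and the standard library are available. Lean on these libraries where they do the work, as an engineer would, in place of code of your own. Each camera call takes 0.05 s, during which the arm holds its last target. There are 200 camera calls.

### The job

Polished brass door plates are being stacked on the dark wooden board with spacer sticks between layers so their faces never touch. Take the two square wooden sticks off the sloping stand and lay them flat across the two plates already on the board, one near each end, then lay the third plate, face up, from the bench flat on both sticks, centred lengthwise over the lower plates and parallel to them. Set things down rather than dropping them, and leave the lower plates and everything else where they are.

Things in the scene. Friction and masses are not known exactly. Their poses are not given: they have to be found in the camera images.
- board: Fixed dark wooden board on the bench, 190 x 270 x 18 mm (x, y, z), origin at the centre of its underside, right of the robot's centre line, turned up to 0.3 rad. The lower plates lie on it, long side along its y, at x = -40 and +40 mm, tops 32 mm above the bench. Sticks go along its x, one on its +y and one on its -y side, best 80 mm from the middle (50 to 110 mm will do).
- low_near_center (a point): Centre (half-way up) of the lower plate on the board's -x side: a loose brass door-handle plate 45 x 230 x 14 mm (x, y, z), 0.45 kg, flat, z up, with the dark spots of spindle hole, keyhole and screws on its face.
- low_far_center (a point): Centre of the lower plate on the board's +x side, the same plate.
- plate_center (a point): Centre (half-way up, 7 mm above the bench) of the third plate, lying loose on the bench face up, roughly along the robot's x between board and stand: the same brass plate, 45 mm along its x, 230 mm along its y, 14 mm thick (z up), 0.3 to 0.65 kg.
- stick_a_center (a point): Centre of a loose square wooden stick, 140 x 16 x 16 mm, 30 g; x is along its length. It lies on the sloping stand, pointing up the slope (30 degrees), so it has to be turned level to be laid flat.
- stick_b_center (a point): Centre of the other wooden stick, identical. Either stick may go to either end.
- stand: Fixed grey stand, 215 mm wide (y), origin at bench level under its middle, on the left, turned 0.15 to 0.6 rad. Its top faces the robot, rising 30 degrees towards its +x; surface 60 mm up over the origin. Two sticks and the punch lie up the slope at y = -70, 0, +70 mm. A 14 mm ledge at the foot and 7 mm nubs beside their ends keep them there; the middle 100 mm of each is free for fingers.
- punch_center (a point): Centre of a round dark steel drift punch with a tapered tip, 16 mm diameter, 140 mm long, in the third place on the stand. Leave it there.
- padlock: Bystander: brass padlock standing on the bench, 24 x 50 mm, 72 mm high; origin at the centre of its underside.
- jar: Bystander: glass jar with a steel cap, 68 mm diameter, 85 mm high; origin under its centre.
- screwdriver: Bystander: screwdriver 180 mm long lying on the bench near the robot.
- carton: Bystander: cardboard carton 70 x 90 x 45 mm; origin under its centre.
- cylinder_lock: Bystander: steel lock cylinder lying on the bench, 66 x 29 x 17 mm.
There are look-alikes about, which are no part of the job. Leave any pink look-alike of the part that bears stick_a_center alone.

How it is judged:
On the way:
1. both sticks lie flat and released across the two lower plates, one near each end ((((x of stick_a_center in the frame of board between -0.03 and 0.03 m and y of stick_a_center in the frame of board between 0.05 and 0.112 m and z of stick_a_center in the frame of board between 0.036 and 0.044 m and angle between the x axis of stick_a_center and the x axis of board, either way round below 0.2 rad) and (x of stick_b_center in the frame of board between -0.03 and 0.03 m and y of stick_b_center in the frame of board between -0.112 and -0.05 m and z of stick_b_center in the frame of board between 0.036 and 0.044 m and angle between the x axis of stick_b_center and the x axis of board, either way round below 0.2 rad)) or ((x of stick_a_center in the frame of board between -0.03 and 0.03 m and y of stick_a_center in the frame of board between -0.112 and -0.05 m and z of stick_a_center in the frame of board between 0.036 and 0.044 m and angle between the x axis of stick_a_center and the x axis of board, either way round below 0.2 rad) and (x of stick_b_center in the frame of board between -0.03 and 0.03 m and y of stick_b_center in the frame of board between 0.05 and 0.112 m and z of stick_b_center in the frame of board between 0.036 and 0.044 m and angle between the x axis of stick_b_center and the x axis of board, either way round below 0.2 rad))) and contact force between each of stick_a, stick_b and the fingers below 0.05 N and linear speed of each of stick_a, stick_b below 0.02 m/s), for 0.2 s.
At the end, for the whole second after the job is handed in: Both sticks lie flat and square (0.2 rad) across the lower plates, 50 to 112 mm either side of the middle, within 30 mm of centred; the third plate rests level on both, face up, parallel within 0.17 rad, centred within 47 mm across and 30 mm lengthwise; all released and at rest (all of step 1 and x of plate_center in the frame of board between -0.047 and 0.047 m and y of plate_center in the frame of board between -0.03 and 0.03 m and z of plate_center in the frame of board between 0.052 and 0.058 m and angle between the y axis of plate_center and the y axis of board, either way round below 0.17 rad and angle between plate_center's own z axis and vertical below 0.05 rad and contact force between plate and the fingers below 0.05 N and linear speed of plate below 0.02 m/s); the robot touches nothing.
It fails at once if a lower plate is shifted more than 12 mm (distance of any of low_near_center, low_far_center from where it was at the start of the episode above 0.012 m).
It fails at once if the punch or another bystander is moved more than 20 mm (distance of any of punch_center, padlock, jar, screwdriver, carton, cylinder_lock from where it was at the start of the episode above 0.02 m).
It fails at once if a stick or the third plate is dropped (falls out of the fingers faster than 0.55 m/s, about 15 mm of fall) ((linear speed of stick_a above 0.55 m/s and contact force between stick_a and the fingers below 0.05 N) or (linear speed of stick_b above 0.55 m/s and contact force between stick_b and the fingers below 0.05 N) or (linear speed of plate above 0.55 m/s and contact force between plate and the fingers below 0.05 N)).
It also fails if it takes over 72 s, if anything falls off the work surface, if the arm or the gripper's body presses on something with over 40 N, if the wrist force passes 120 N, or if a joint passes its speed limit or range.

## Working session

There is one attempt and no reset: what is moved stays moved. The work goes in short steps, Python scripts to look and compute and a tool call to move; the robot and the scene stay as the last step left them, time stands still between calls to the robot, and variables do not carry over. Pictures are saved under pics/ and viewed, at most 10 in all, crops included, and the job is handed in when it is done.

Besides the shell and the picture viewer there is one more tool, called after "Request:" in YAML: its name, and indented under it one key for each argument. servo_tool: Moves the arm, as the interface text tells. Its arguments: {"type":"object","properties":{"increments":{"type":"array","items":{"type":"array","items":{"type":"number"}}},"squeeze":{"type":"number"}},"required":["increments"]}

```bash
ls; mkdir -p pics; python3 - <<'E'
from rig import manip, optics, finder
import cv2,numpy as np
a=[]
for n in("top","scene"):
    im=optics.get_image(n); cv2.imwrite(f"pics/{n}0.png",im[:,:,::-1]); a.append(im)
    c=optics.get_calibration(n); print(n,c["fov_y"],c["cx"],c["cy"],np.round(c["world_to_cam"],4).tolist())
    for l in("board","low_near_center","low_far_center","plate_center","stick_a_center","stick_b_center","stand","punch_center","padlock","jar","screwdriver","carton","cylinder_lock"):
        print(l,[(np.round(d["at"]).tolist(),round(d["p"],2)) for d in finder.tip_of(l,n)][:4])
cv2.imwrite("pics/m0.png",cv2.resize(a[0],(800,600))[:,:,::-1])
s=manip.get_state();print(s)
E
```

```text
pics
top 53.14257587430038 258.5342906878303 187.21870347490795 [[-0.0302, -0.9993, -0.0224, 0.0687], [-0.9927, 0.0326, -0.1164, 0.5847], [0.117, 0.0187, -0.993, 0.8205], [0.0, 0.0, 0.0, 1.0]]
board [([398.0, 194.0], 0.85)]
low_near_center [([410.0, 209.0], 0.64)]
low_far_center [([397.0, 178.0], 0.57)]
plate_center [([280.0, 185.0], 0.84), ([396.0, 196.0], 0.4)]
stick_a_center [([154.0, 304.0], 0.66), ([215.0, 281.0], 0.43), ([225.0, 128.0], 0.29)]
stick_b_center [([181.0, 181.0], 0.67), ([152.0, 190.0], 0.66), ([397.0, 177.0], 0.49)]
stand [([154.0, 194.0], 0.85)]
punch_center [([116.0, 205.0], 0.8)]
padlock [([216.0, 282.0], 0.58)]
jar [([277.0, 106.0], 0.93)]
screwdriver [([346.0, 290.0], 0.95)]
carton [([351.0, 105.0], 0.8)]
cylinder_lock [([226.0, 129.0], 0.54)]
scene 44.87501792554009 262.0934183141545 183.15009901507818 [[-0.2726, 0.9621, 0.0034, 0.1248], [0.7566, 0.2166, -0.617, -0.3804], [-0.5944, -0.1656, -0.787, 1.3724], [0.0, 0.0, 0.0, 1.0]]
board [([136.0, 177.0], 0.64)]
low_near_center [([143.0, 158.0], 0.71)]
low_far_center [([133.0, 186.0], 0.93)]
plate_center []
sti
[... 494 characters left out ...]
], 0.35)]
{'clock': 1.4, 'qpos': array([-1.44199271e+00,  2.75943947e-01,  1.50490546e+00, -5.48471696e-07,
        1.36069918e+00, -1.20981435e-01]), 'qd': array([ 0.00045133, -0.0001564 , -0.00025273,  0.00177034, -0.00056451,
       -0.00081895]), 'effort': array([ 1.99533060e-03, -4.16651130e+01, -2.46095610e+01, -2.62524100e-04,
        1.24158892e-04,  7.37631716e-07]), 'position': array([ 0.14214687, -0.557188  ,  0.23930075]), 'ee_rot': array([ 2.20347885e-05,  9.92211053e-01,  1.24568155e-01, -1.82028368e-07]), 'contact_force': array([-0.81496767,  0.36302141, -0.00110674]), 'moment': array([-0.01325403, -0.03484504, -0.00527544]), 'gripper_force': 0.0, 'width': 0.08564822658075381}
```

View pics/m0.png

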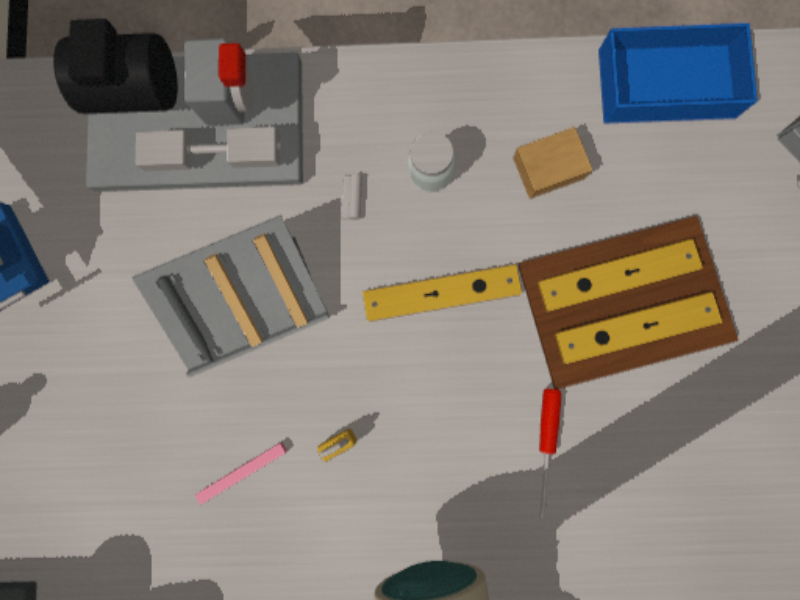

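View pics/scene0.png

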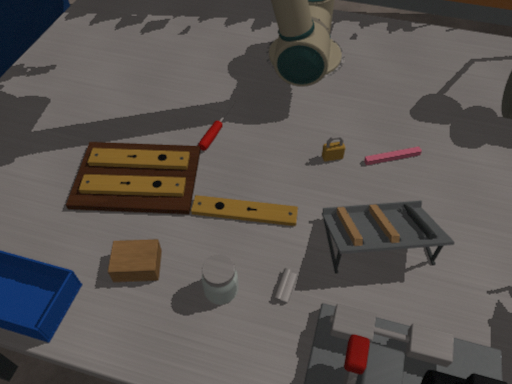

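The top picture (enlarged) shows the third plate at about (442,292), the board at (628,300), and the stand with two wooden sticks at (233,300) and (279,280). The punch is at (185,315). The pink stick at (242,472) is a look-alike lying on the bench. The candidates for stick are therefore pink (242,472) and wooden (233,300) and (279,280). The two wooden ones on the slope fit the description.

```bash
cat > h.py <<'E'
from rig import manip, optics, finder
import cv2,numpy as np
from scipy.spatial.transform import Rotation as R
def cal(n):
    c=optics.get_calibration(n); f=192/np.tan(np.radians(c["fov_y"]/2))
    return f,c["cx"],c["cy"],np.array(c["world_to_cam"])
def ray(uv,C):
    f,cx,cy,T=C; d=np.array([(uv[0]-cx)/f,(uv[1]-cy)/f,1.]); return -T[:3,:3].T@T[:3,3], T[:3,:3].T@d
def onz(uv,z,C):
    o,d=ray(uv,C); return o+d*(z-o[2])/d[2]
def proj(p,C):
    f,cx,cy,T=C; q=T[:3,:3]@p+T[:3,3]; return np.array([f*q[0]/q[2]+cx,f*q[1]/q[2]+cy])
def tri(uvs,Cs):
    A=np.zeros((3,3));b=np.zeros(3)
    for u,C in zip(uvs,Cs):
        o,d=ray(u,C); d/=np.linalg.norm(d); M=np.eye(3)-np.outer(d,d); A+=M;b+=M@o
    return np.linalg.solve(A,b)
def rects(im,lo,hi,amin=150):
    m=cv2.inRange(cv2.cvtColor(im,cv2.COLOR_RGB2HSV),lo,hi); m=cv2.morphologyEx(m,cv2.MORPH_CLOSE,np.ones((9,9)))
    return [cv2.minAreaRect(c) for c in cv2.findContours(m,0,2)[0] if cv2.contourArea(c)>amin],m
def tool(zdir,ydir):
    z=np.array(zdir,float);z/=np.linalg.norm(z); y=np.array(ydir,float); y-=z*(y@z); y/=np.linalg.norm(y)
    return R.from_matrix(np.c_[np.cross(y,z),y,z])
def rot(q): return R.from_quat([q[1],q[2],q[3],q[0]])
def plan(p,Rt,n,P=None,g=-1,show=True):
    """n rows from P (pos,rot) to p,Rt"""
    if P is None:
        s=manip.get_state(); P=(s["position"],rot(s["ee_rot"]))
    x,r=P; dr=(r.inv()*Rt).as_rotvec()/n; dp=(np.array(p)-x)/n
    rows=[]
    for i in range(n):
        rows.append([round(v,2) for v in r.inv().apply(dp)*100]+[round(v,1) for v in np.degrees(dr)]+[g]); r=r*R.from_rotvec(dr)
    if show:
        for w in rows: print(w)
    return (np.array(p),Rt)
E
python3 - <<'E'
from h import *
it=cv2.imread("pics/top0.png")[:,:,::-1].copy(); isc=cv2.imread("pics/scene0.png")[:,:,::-1].copy()
h=cv2.cvtColor(it,cv2.COLOR_RGB2HSV);print(h[305//1,0]*0, h[192,149],h[179,179],h[187,260],h[176,400])
h=cv2.cvtColor(isc,cv2.COLOR_RGB2HSV);print(h[224,349],h[224,384],h[210,260],h[186,110])
T=cal("top");S=cal("scene")
for n,im in(("top",it),("scene",isc)):
    C=cal(n)
    for k,lo,hi in(("wood",(8,60,90),(19,180,255)),("brass",(20,120,80),(32,255,255))):
        for r in rects(im,lo,hi,100)[0]:
            print(n,k,np.round(r[0],1),np.round(r[1],1),round(r[2]))
            if k=="brass":
                for z in(.014,.032):
                    b=np.array([onz(q,z,C) for q in cv2.boxPoints(r)])
                    e=sorted([(np.linalg.norm(b[i]-b[(i+1)%4]),*(b[i]-b[(i+1)%4])[:2]) for i in range(2)])
                    print("  z",z,b.mean(0).round(4),[round(q[0],4) for q in e],"ang",round(np.arctan2(-e[1][1],e[1][2]),3))
E
```

```text
[0 0 0] [ 18 121 189] [ 18 121 190] [ 22 189 185] [ 21 182 144]
[ 16 125 126] [ 16 124 121] [ 19 171 127] [ 20 171 125]
top wood [215.4 284.3] [11.9 25.5] 61
top wood [149.2 191.9] [64.5  9.5] 61
top wood [179.2 179.4] [64.4  8.9] 63
top wood [395.4 194. ] [ 86.  135.1] 75
top wood [353.1 103.6] [33.7 45.3] 70
top brass [215.4 284.4] [11.  24.9] 61
  z 0.014 [0.3749 0.153  0.014 ] [np.float64(0.0241), np.float64(0.055)] ang 0.472
  z 0.032 [0.3772 0.1505 0.032 ] [np.float64(0.0236), np.float64(0.0538)] ang 0.472
top brass [408.2 209.3] [ 20.9 104.8] 75
  z 0.014 [ 0.5281 -0.2844  0.014 ] [np.float64(0.0466), np.float64(0.2371)] ang 0.227
  z 0.032 [ 0.5272 -0.2778  0.032 ] [np.float64(0.0456), np.float64(0.2322)] ang 0.227
top brass [282.5 186.9] [ 19.5 100.2] 80
  z 0.014 [ 0.5881 -0.0039  0.014 ] [np.float64(0.0447), np.float64(0.2292)] ang 0.142
  z 0.032 [ 0.586  -0.0031  0.032 ] [np.float64(0.0437), np.float64(0.2245)] ang 0.142
top brass [396.5 175.5] [ 20.6 103.8] 74
  z 0.014 [ 0.6057 -0.2638  0.014 ] [np.float64(0.0468), np.float64(0.2375)] ang 0.241
  z 0.032 [ 0.6033 -0.25
[... 340 characters left out ...]
] 27
scene wood [316.4  33. ] [71.8 34. ] 75
scene brass [244.  208.9] [102.4  16.6] 7
  z 0.014 [ 0.5891 -0.0048  0.014 ] [np.float64(0.0445), np.float64(0.2272)] ang -3.004
  z 0.032 [ 6.01e-01 -6.00e-04  3.20e-02] [np.float64(0.0435), np.float64(0.2223)] ang -3.004
scene brass [132.  183.9] [101.9  15.4] 2
  z 0.014 [ 0.5929 -0.2683  0.014 ] [np.float64(0.0454), np.float64(0.2351)] ang -2.901
  z 0.032 [ 0.6047 -0.2583  0.032 ] [np.float64(0.0444), np.float64(0.23)] ang -2.901
scene brass [136.5 157.1] [96.6 14. ] 2
  z 0.014 [ 0.5163 -0.2936  0.014 ] [np.float64(0.0451), np.float64(0.2338)] ang -2.914
  z 0.032 [ 0.5297 -0.2831  0.032 ] [np.float64(0.0441), np.float64(0.2287)] ang -2.914
```

```bash
python3 - <<'E'
from h import *
T=cal("top");S=cal("scene")
it=cv2.imread("pics/top0.png")[:,:,::-1].copy(); isc=cv2.imread("pics/scene0.png")[:,:,::-1].copy()
def ends(r):
    b=cv2.boxPoints(r); e=[(b[0]+b[1])/2,(b[2]+b[3])/2]; f=[(b[1]+b[2])/2,(b[3]+b[0])/2]
    return e if np.linalg.norm(e[0]-e[1])>np.linalg.norm(f[0]-f[1]) else f
A=[r for r in rects(it,(8,60,90),(19,180,255),100)[0] if max(r[1])/min(r[1])>6]
B=[r for r in rects(isc,(8,60,90),(19,180,255),100)[0] if max(r[1])/min(r[1])>4 and r[0][0]>340]
for a,b in((0,1),(1,0)):
    pa=sorted([ends(A[a])],key=lambda e:0)[0]; pa=sorted(pa,key=lambda q:-q[1]); pb=sorted(ends(B[b]),key=lambda q:q[1])
    lo,hi=[tri((pa[i],pb[i]),(T,S)) for i in(0,1)]; d=hi-lo; c=tri((A[a][0],B[b][0]),(T,S))
    print(A[a][0],"lo",lo.round(4),"hi",hi.round(4),"c",c.round(4),"len",np.linalg.norm(d).round(4),"yaw",np.arctan2(d[1],d[0]).round(3),"pitch",np.degrees(np.arcsin(d[2]/np.linalg.norm(d))).round(1))
    for p in(lo,hi): print(proj(p,T)-pa[[lo is p,hi is p].index(True)])
crop=it[150:240,80:215]; cv2.imwrite("pics/c1.png",cv2.resize(crop,(780,520),interpolation=2)[:,:,::-1])
E
```

```text
(149.2114715576172, 191.88331604003906) lo [0.5191 0.2607 0.0444] hi [0.6373 0.3116 0.0968] c [0.5797 0.2878 0.0689] len 0.139 yaw 0.407 pitch 22.2
[-1.29110558  0.28859439]
[-1.08092274  0.18528391]
(179.1999969482422, 179.40000915527344) lo [0.5436 0.1957 0.0434] hi [0.663  0.2458 0.0965] c [0.6049 0.2222 0.0682] len 0.1399 yaw 0.398 pitch 22.3
[-0.60583612  0.14410212]
[-0.98163072  0.19001856]
```

View pics/c1.png

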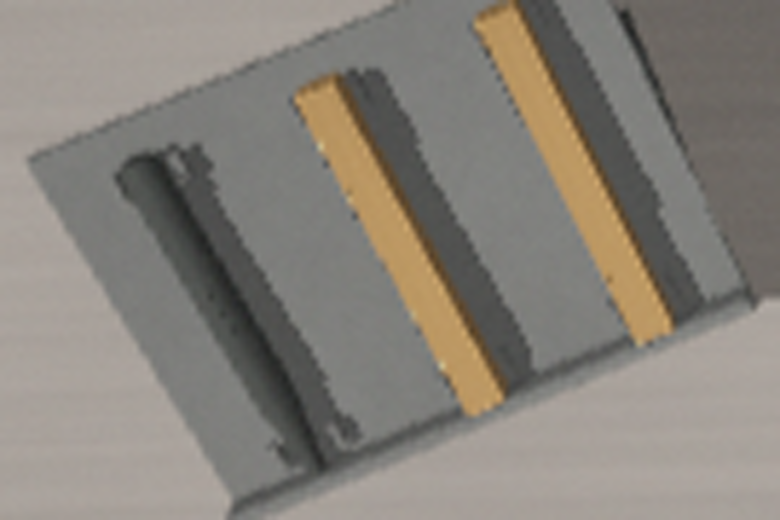

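The crop confirms two wooden sticks on the slope (enlarged crop at (400,240) and (575,170)), with the dark round punch on the left at (220,310). I'll hover over the right-hand stick first.

```bash
python3 - <<'E'
from h import *
psi=.39; n=np.array([-.5*np.cos(psi),-.5*np.sin(psi),.866])
Rt=tool(-n,(np.sin(psi),-np.cos(psi),0))
plan(np.array([.605,.222,.068])+n*.13,Rt,20)
E
```

```text
[np.float64(2.88), np.float64(-3.16), np.float64(0.29), np.float64(0.1), np.float64(1.5), np.float64(-0.4), -1]
[np.float64(2.9), np.float64(-3.14), np.float64(0.37), np.float64(0.1), np.float64(1.5), np.float64(-0.4), -1]
[np.float64(2.91), np.float64(-3.12), np.float64(0.46), np.float64(0.1), np.float64(1.5), np.float64(-0.4), -1]
[np.float64(2.92), np.float64(-3.1), np.float64(0.54), np.float64(0.1), np.float64(1.5), np.float64(-0.4), -1]
[np.float64(2.92), np.float64(-3.07), np.float64(0.62), np.float64(0.1), np.float64(1.5), np.float64(-0.4), -1]
[np.float64(2.93), np.float64(-3.05), np.float64(0.7), np.float64(0.1), np.float64(1.5), np.float64(-0.4), -1]
[np.float64(2.93), np.float64(-3.03), np.float64(0.78), np.float64(0.1), np.float64(1.5), np.float64(-0.4), -1]
[np.float64(2.93), np.float64(-3.01), np.float64(0.87), np.float64(0.1), np.float64(1.5), np.float64(-0.4), -1]
[np.float64(2.92), np.float64(-2.99), np.float64(0.95), np.float64(0.1), np.float64(1.5), np.float64(-0.4), -1]
[np.float64(2.92), np.float64(-2.97), np.float64(1.03), np.float64(0.1), np.float64(1.5), np.fl
[... 434 characters left out ...]
(1.5), np.float64(-0.4), -1]
[np.float64(2.86), np.float64(-2.86), np.float64(1.43), np.float64(0.1), np.float64(1.5), np.float64(-0.4), -1]
[np.float64(2.84), np.float64(-2.83), np.float64(1.51), np.float64(0.1), np.float64(1.5), np.float64(-0.4), -1]
[np.float64(2.82), np.float64(-2.81), np.float64(1.59), np.float64(0.1), np.float64(1.5), np.float64(-0.4), -1]
[np.float64(2.79), np.float64(-2.79), np.float64(1.67), np.float64(0.1), np.float64(1.5), np.float64(-0.4), -1]
[np.float64(2.77), np.float64(-2.77), np.float64(1.75), np.float64(0.1), np.float64(1.5), np.float64(-0.4), -1]
[np.float64(2.74), np.float64(-2.75), np.float64(1.83), np.float64(0.1), np.float64(1.5), np.float64(-0.4), -1]
```

Request:
servo_tool:
  increments:
    - [2.9, -3.1, 0.4, 0.1, 1.5, -0.4, -1]
    - [2.9, -3.1, 0.4, 0.1, 1.5, -0.4, -1]
    - [2.9, -3.1, 0.5, 0.1, 1.5, -0.4, -1]
    - [2.9, -3.1, 0.5, 0.1, 1.5, -0.4, -1]
    - [2.9, -3.1, 0.6, 0.1, 1.5, -0.4, -1]

```text
clock: 1.9
position: [0.2433, -0.3679, 0.2234]
ee_rot: [-0.012, 0.988, 0.142, 0.065]
contact_force: [0.1, 0.6, 0.5]
width: 0.0856
gripper_force: 0.0
```

Request:
servo_tool:
  increments:
    - [2.9, -3.0, 0.7, 0.1, 1.5, -0.4, -1]
    - [2.9, -3.0, 0.8, 0.1, 1.5, -0.4, -1]
    - [2.9, -3.0, 0.9, 0.1, 1.5, -0.4, -1]
    - [2.9, -3.0, 0.9, 0.1, 1.5, -0.4, -1]
    - [2.9, -3.0, 1.0, 0.1, 1.5, -0.4, -1]

```text
clock: 2.4
position: [0.3427, -0.1802, 0.2089]
ee_rot: [-0.025, 0.979, 0.158, 0.129]
contact_force: [0.5, -0.6, -0.3]
width: 0.0852
gripper_force: 0.0
```

Request:
servo_tool:
  increments:
    - [2.9, -2.9, 1.1, 0.1, 1.5, -0.4, -1]
    - [2.9, -2.9, 1.2, 0.1, 1.5, -0.4, -1]
    - [2.9, -2.9, 1.3, 0.1, 1.5, -0.4, -0.3]
    - [2.9, -2.9, 1.4, 0.1, 1.5, -0.4, -0.3]
    - [2.9, -2.9, 1.4, 0.1, 1.5, -0.4, -0.3]

```text
clock: 2.9
position: [0.4439, 0.009, 0.1942]
ee_rot: [-0.037, 0.965, 0.174, 0.193]
contact_force: [0.9, -0.4, -0.1]
width: 0.0552
gripper_force: 0.0
```

Request:
servo_tool:
  increments:
    - [2.8, -2.8, 1.5, 0.1, 1.5, -0.4, -0.3]
    - [2.8, -2.8, 1.6, 0.1, 1.5, -0.4, -0.3]
    - [2.8, -2.8, 1.7, 0.1, 1.5, -0.4, -0.3]
    - [2.8, -2.8, 1.7, 0.1, 1.5, -0.4, -0.3]
    - [2.7, -2.7, 1.8, 0.1, 1.5, -0.4, -0.3]

```text
clock: 3.4
position: [0.5439, 0.1976, 0.1796]
ee_rot: [-0.05, 0.947, 0.189, 0.255]
contact_force: [0.4, -0.9, 0.3]
width: 0.0555
gripper_force: 0.0
```

```bash
python3 - <<'E'
from h import *
s=manip.get_state();print(s["clock"],s["position"],s["width"]); print(rot(s["ee_rot"]).as_matrix().round(3).tolist())
im=optics.get_image("wrist"); cv2.imwrite("pics/w1.png",im[:,:,::-1]); C=cal("wrist"); print(C)
for r in rects(im,(8,60,60),(22,200,255),100)[0]: print(np.round(r[0],1),np.round(r[1],1),r[2])
print(proj(np.array([.605,.222,.068]),C))
E
```

```text
3.4 [0.54388407 0.19756787 0.17962595] 0.05551211453343307
[[0.798, 0.383, 0.465], [0.333, -0.924, 0.19], [0.502, 0.003, -0.865]]
(np.float64(300.1459712579558), 264.77390208536855, 187.10601213435717, array([[ 0.38494059, -0.92294006,  0.00154804, -0.02470717],
       [-0.90534799, -0.37792815, -0.19368878,  0.63946489],
       [ 0.17934818,  0.07315715, -0.9810618 ,  0.21818847],
       [ 0.        ,  0.        ,  0.        ,  1.        ]]))
[431.7 281.1] [174.3  45.2] 14.307356834411621
[267.9 178. ] [ 20.  148.3] 0.9240454435348511
[190.3 174.7] [146.5  22.4] 86.98721313476562
[268.46235588 181.30186855]
```

View pics/w1.png

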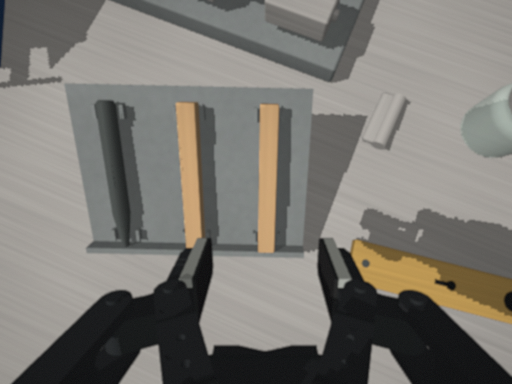

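The wrist picture shows the right-hand stick at about (268,178) and the left one at (190,175), with the punch at (112,170) and the fingers below. I'll fit the stick model to all three views.

```bash
python3 - <<'E'
from h import *
from scipy.optimize import least_squares
V=[]
for n,lo in(("top",(8,60,90)),("scene",(8,60,90)),("wrist",(8,60,60))):
    im=cv2.imread("pics/"+{"top":"top0","scene":"scene0","wrist":"w1"}[n]+".png")[:,:,::-1].copy()
    m=cv2.inRange(cv2.cvtColor(im,cv2.COLOR_RGB2HSV),lo,(22,200,255))
    for i,(u,v) in enumerate({"top":[(149,192),(179,179)],"scene":[(386,222),(351,225)],"wrist":[(191,174),(268,178)]}[n]):
        k,l=cv2.connectedComponents(m); q=np.argwhere(l==l[v,u])[:,::-1].astype(float)
        V.append((n,i,q,cal(n)))
def feat(q):
    c=q.mean(0); w,E=np.linalg.eigh(np.cov((q-c).T)); e=E[:,1]*np.sign(E[1,1]); return np.r_[c,e*40]
def corners(P,i):
    x,y,z,psi=P[:4]; Rr=R.from_euler("zy",[psi,-np.radians(30)]); 
    off=R.from_euler("z",psi).apply([0,-.07*i,0])
    return [np.array([x,y,z])+off+Rr.apply([a*.07,b*.008,c*.008]) for a in(-1,1) for b in(-1,1) for c in(-1,1)]
def model(P,i,C):
    s=16; h=cv2.convexHull(np.array([proj(p,C) for p in corners(P,i)],np.float32))[:,0].astype(float)
    A=cv2.moments(h.astype(np.float32)); c=np.array([A["m10"],A["m01"]])/A["m00"]
    cov=np.array([[A["mu20"],A["mu11"]],[A["mu11"],A["mu02"]]]); w,E=np.linalg.eigh(cov); e=E[:,1]*np.sign(E[1,1]); return np.r_[c,e*40]
F=[feat(v[2]) for v in V]
f=lambda P:np.concatenate([(model(P,v[1],v[3])-g)*(1 if v[0]=="wrist" else .8) for v,g in zip(V,F)])
r=least_squares(f,[.58,.288,.067,.39],x_scale=[.01,.01,.01,.1],diff_step=1e-3)
print(r.x, r.fun.reshape(-1,4).round(1))
P=r.x; c2=P[:3]+R.from_euler("z",P[3]).apply([0,-.07,0]); print("right stick",c2)
psi=P[3]; n=np.array([-.5*np.cos(psi),-.5*np.sin(psi),.866]); Rt=tool(-n,(np.sin(psi),-np.cos(psi),0))
Q=plan(c2+n*.05,Rt,5,g=-.3); plan(c2+n*.003,Rt,5,P=Q,g=-.3)
E
```

```text
[0.58056769 0.28777181 0.07208591 0.33016887] [[-1.8 -0.9 -0.   0. ]
 [-1.3  0.2  0.1 -0.1]
 [ 0.   0.7  0.1 -0.1]
 [ 0.  -0.3 -0.1  0. ]
 [ 0.2  0.6  0.1 -0. ]
 [ 0.6  0.2  0.1  0. ]]
right stick [0.60326188 0.22155268 0.07208591]
[np.float64(-0.03), np.float64(0.03), np.float64(1.47), np.float64(-0.4), np.float64(-0.1), np.float64(0.6), -0.3]
[np.float64(-0.03), np.float64(0.03), np.float64(1.47), np.float64(-0.4), np.float64(-0.1), np.float64(0.6), -0.3]
[np.float64(-0.03), np.float64(0.02), np.float64(1.47), np.float64(-0.4), np.float64(-0.1), np.float64(0.6), -0.3]
[np.float64(-0.03), np.float64(0.01), np.float64(1.47), np.float64(-0.4), np.float64(-0.1), np.float64(0.6), -0.3]
[np.float64(-0.02), np.float64(-0.0), np.float64(1.47), np.float64(-0.4), np.float64(-0.1), np.float64(0.6), -0.3]
[np.float64(-0.0), np.float64(-0.0), np.float64(0.94), np.float64(0.0), np.float64(0.0), np.float64(0.0), -0.3]
[np.float64(-0.0), np.float64(-0.0), np.float64(0.94), np.float64(0.0), np.float64(0.0), np.float64(0.0), -0.3]
[np.float64(-0.0), np.float64(-0.0), np.float64(0.94), np.float64(0.0), np.float64(0.0), np.float64(0.0), -0.3]
[np.float64(-0.0), np.float64(-0.0), np.float64(0.94), np.float64(0.0), np.float64(0.0), np.float64(0.0), -0.3]
[np.float64(-0.0), np.float64(-0.0), np.float64(0.94), np.float64(0.0), np.float64(0.0), np.float64(0.0), -0.3]
```

Request:
servo_tool:
  increments:
    - [0, 0, 1.5, -0.4, -0.1, 0.6, -0.3]
    - [0, 0, 1.5, -0.4, -0.1, 0.6, -0.3]
    - [0, 0, 1.5, -0.4, -0.1, 0.6, -0.3]
    - [0, 0, 1.5, -0.4, -0.1, 0.6, -0.3]
    - [0, 0, 1.4, -0.4, -0.1, 0.6, -0.3]

```text
clock: 3.95
position: [0.5779, 0.2086, 0.1146]
ee_rot: [-0.039, 0.954, 0.159, 0.252]
contact_force: [1.1, -0.2, -0.9]
width: 0.0557
gripper_force: 0.0
```

```bash
python3 - <<'E'
from h import *
s=manip.get_state();psi=.330; n=np.array([-.5*np.cos(psi),-.5*np.sin(psi),.866]); Rt=tool(-n,(np.sin(psi),-np.cos(psi),0))
plan(np.array([.6033,.2216,.0715])+n*.003,Rt,5,g=-.3); print(s["position"],s["contact_force"])
E
```

```text
[np.float64(0.07), np.float64(-0.09), np.float64(0.97), np.float64(0.1), np.float64(0.1), np.float64(0.0), -0.3]
[np.float64(0.06), np.float64(-0.09), np.float64(0.97), np.float64(0.1), np.float64(0.1), np.float64(0.0), -0.3]
[np.float64(0.06), np.float64(-0.09), np.float64(0.97), np.float64(0.1), np.float64(0.1), np.float64(0.0), -0.3]
[np.float64(0.06), np.float64(-0.08), np.float64(0.97), np.float64(0.1), np.float64(0.1), np.float64(0.0), -0.3]
[np.float64(0.06), np.float64(-0.08), np.float64(0.97), np.float64(0.1), np.float64(0.1), np.float64(0.0), -0.3]
[0.57793293 0.20860149 0.11457154] [ 1.14689507 -0.21241671 -0.87328967]
```

Request:
servo_tool:
  increments:
    - [0.1, -0.1, 1, 0.1, 0.1, 0, -0.3]
    - [0.1, -0.1, 1, 0.1, 0.1, 0, -0.3]
    - [0, -0.1, 1, 0.1, 0.1, 0, -0.3]
    - [0, -0.1, 1, 0.1, 0.1, 0, -0.3]
    - [0, 0, 0.8, 0.1, 0.1, 0, -0.3]

```text
clock: 4.45
position: [0.6009, 0.2205, 0.0737]
ee_rot: [-0.043, 0.952, 0.16, 0.256]
contact_force: [0.1, 0.4, -1.1]
width: 0.056
gripper_force: 0.0
```

Request:
servo_tool:
  increments:
    - [0, 0, 0, 0, 0, 0, 1]
    - [0, 0, 0, 0, 0, 0, 1]
    - [0, 0, 0, 0, 0, 0, 1]
    - [0, 0, 0, 0, 0, 0, 1]
    - [0, 0, 0, 0, 0, 0, 1]
  squeeze: 40

```text
clock: 4.95
position: [0.6007, 0.2203, 0.0749]
ee_rot: [-0.043, 0.952, 0.16, 0.256]
contact_force: [-0.1, -1.9, 0.8]
width: 0.0145
gripper_force: 39.3
```

Request:
servo_tool:
  increments:
    - [0, 0, -1, 0, 0, 0, 1]
    - [0, 0, -2, 0, 0, 0, 1]
    - [0, 0, -3, 0, 0, 0, 1]
    - [0, 0, -3, 0, 0, 0, 1]
    - [0, 0, -3, 0, 0, 0, 1]

```text
clock: 5.45
position: [0.5427, 0.2003, 0.1795]
ee_rot: [-0.043, 0.952, 0.16, 0.255]
contact_force: [0.6, 0.5, -0.2]
width: 0.0147
gripper_force: 39.1
```

```bash
python3 - <<'E'
from h import *
s=manip.get_state();psi=.238;Rt=tool((0,0,-1),(np.sin(psi),-np.cos(psi),0))
print(s["position"],s["width"],s["gripper_force"])
plan([.5844,-.3457,.13],Rt,15,g=1)
E
```

```text
[0.54265397 0.20029175 0.17953004] 0.01470006687004992 39.06384229660034
[np.float64(-0.97), np.float64(3.53), np.float64(-0.18), np.float64(-0.1), np.float64(-2.0), np.float64(0.4), 1]
[np.float64(-0.95), np.float64(3.54), np.float64(-0.14), np.float64(-0.1), np.float64(-2.0), np.float64(0.4), 1]
[np.float64(-0.93), np.float64(3.54), np.float64(-0.1), np.float64(-0.1), np.float64(-2.0), np.float64(0.4), 1]
[np.float64(-0.91), np.float64(3.55), np.float64(-0.06), np.float64(-0.1), np.float64(-2.0), np.float64(0.4), 1]
[np.float64(-0.89), np.float64(3.55), np.float64(-0.03), np.float64(-0.1), np.float64(-2.0), np.float64(0.4), 1]
[np.float64(-0.87), np.float64(3.56), np.float64(0.01), np.float64(-0.1), np.float64(-2.0), np.float64(0.4), 1]
[np.float64(-0.85), np.float64(3.57), np.float64(0.05), np.float64(-0.1), np.float64(-2.0), np.float64(0.4), 1]
[np.float64(-0.82), np.float64(3.57), np.float64(0.08), np.float64(-0.1), np.float64(-2.0), np.float64(0.4), 1]
[np.float64(-0.8), np.float64(3.58), np.float64(0.12), np.float64(-0.1), np.float64(-2.0), np.float64(0.4), 1]
[np.float64(-0.77), np.float64(3.58), np.float64(0.15), np.float64(-0.1), np.float64(-2.0), np.float64(0.4), 1]
[np.float64(-0.74), np.float64(3.58), np.float64(0.18), np.float64(-0.1), np.float64(-2.0), np.float64(0.4), 1]
[np.float64(-0.72), np.float64(3.59), np.float64(0.21), np.float64(-0.1), np.float64(-2.0), np.float64(0.4), 1]
[np.float64(-0.68), np.float64(3.59), np.float64(0.24), np.float64(-0.1), np.float64(-2.0), np.float64(0.4), 1]
[np.float64(-0.65), np.float64(3.6), np.float64(0.27), np.float64(-0.1), np.float64(-2.0), np.float64(0.4), 1]
[np.float64(-0.62), np.float64(3.6), np.float64(0.3), np.float64(-0.1), np.float64(-2.0), np.float64(0.4), 1]
```

Request:
servo_tool:
  increments:
    - [-0.9, 3.5, -0.2, -0.1, -2, 0.4, 1]
    - [-0.9, 3.5, -0.1, -0.1, -2, 0.4, 1]
    - [-0.9, 3.5, -0.1, -0.1, -2, 0.4, 1]
    - [-0.9, 3.5, -0.1, -0.1, -2, 0.4, 1]
    - [-0.9, 3.6, 0, -0.1, -2, 0.4, 1]

```text
clock: 5.95
position: [0.5581, 0.0189, 0.1631]
ee_rot: [-0.029, 0.974, 0.146, 0.171]
contact_force: [0.6, 0.5, -0.6]
width: 0.0146
gripper_force: 39.1
```

Request:
servo_tool:
  increments:
    - [-0.9, 3.6, 0, -0.1, -2, 0.4, 1]
    - [-0.9, 3.6, 0, -0.1, -2, 0.4, 1]
    - [-0.8, 3.6, 0.1, -0.1, -2, 0.4, 1]
    - [-0.8, 3.6, 0.1, -0.1, -2, 0.4, 1]
    - [-0.8, 3.6, 0.1, -0.1, -2, 0.4, 1]

```text
clock: 6.45
position: [0.5706, -0.1651, 0.1468]
ee_rot: [-0.015, 0.988, 0.129, 0.086]
contact_force: [0.8, 0.0, -0.1]
width: 0.0144
gripper_force: 39.1
```

Request:
servo_tool:
  increments:
    - [-0.7, 3.6, 0.2, -0.1, -2, 0.4, 1]
    - [-0.7, 3.6, 0.2, -0.1, -2, 0.4, 1]
    - [-0.7, 3.6, 0.2, -0.1, -2, 0.4, 1]
    - [-0.7, 3.6, 0.3, -0.1, -2, 0.4, 1]
    - [-0.6, 3.6, 0.3, -0.1, -2, 0.4, 1]

```text
clock: 6.95
position: [0.5832, -0.3474, 0.1301]
ee_rot: [-0.001, 0.994, 0.113, -0.001]
contact_force: [0.4, 0.7, -0.5]
width: 0.0148
gripper_force: 39.1
```

```bash
python3 - <<'E'
from h import *
psi=.238;Rt=tool((0,0,-1),(np.sin(psi),-np.cos(psi),0))
plan([.5844,-.3457,.06],Rt,5,g=1)
im=optics.get_image("wrist"); cv2.imwrite("pics/w2.png",im[:,:,::-1]); C=cal("wrist")
s=manip.get_state();print(s["clock"],s["position"],rot(s["ee_rot"]).as_matrix().round(3).tolist())
for y in(.08,-.08,0): print(proj(np.array([.5655,-.268,.032])+y*np.array([-.2358,.9718,0]),C))
for r in rects(im,(20,140,60),(32,255,255),300)[0]: print(r, [onz(q,.032,C)[:2].round(4).tolist() for q in cv2.boxPoints(r)])
E
```

```text
[np.float64(0.03), np.float64(-0.02), np.float64(1.4), np.float64(-0.0), np.float64(0.0), np.float64(-0.1), 1]
[np.float64(0.03), np.float64(-0.02), np.float64(1.4), np.float64(-0.0), np.float64(0.0), np.float64(-0.1), 1]
[np.float64(0.03), np.float64(-0.03), np.float64(1.4), np.float64(-0.0), np.float64(0.0), np.float64(-0.1), 1]
[np.float64(0.03), np.float64(-0.03), np.float64(1.4), np.float64(-0.0), np.float64(0.0), np.float64(-0.1), 1]
[np.float64(0.03), np.float64(-0.03), np.float64(1.4), np.float64(-0.0), np.float64(0.0), np.float64(-0.1), 1]
7.0 [ 0.5848352  -0.35417137  0.12904951] [[0.975, 0.222, -0.0], [0.222, -0.975, -0.005], [-0.001, 0.005, -1.0]]
[ 57.37151823 191.87158474]
[253.45840662 188.87126195]
[155.4534769  190.37083403]
```

View pics/w2.png

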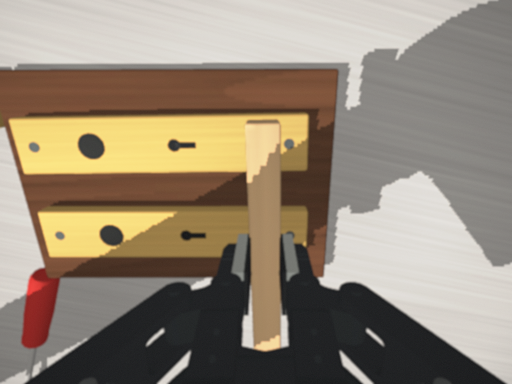

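The picture shows the stick held square over the board at (265,230), with the lower plates at (165,145) and (175,232) below it. Lowering now.

Request:
servo_tool:
  increments:
    - [0, -0.3, 2, 0, 0, 0, 1]
    - [0, -0.3, 2, 0, 0, 0, 1]
    - [0, -0.2, 2, 0, 0, 0, 1]
    - [0, 0, 1.2, 0, 0, 0, 1]
    - [0, 0, 0.2, 0, 0, 0, 1]

```text
clock: 7.5
position: [0.5808, -0.3372, 0.0542]
ee_rot: [-0.002, 0.994, 0.113, -0.001]
contact_force: [-1.0, -0.6, 0.2]
width: 0.0146
gripper_force: 39.1
```

Request:
servo_tool:
  increments:
    - [0, 0, 0.1, 0, 0, 0, 1]
    - [0, 0, 0.1, 0, 0, 0, 1]
    - [0, 0, 0.1, 0, 0, 0, 1]
    - [0, 0, 0.1, 0, 0, 0, 1]
    - [0, 0, 0, 0, 0, 0, 1]

```text
clock: 8.0
position: [0.5819, -0.3381, 0.0518]
ee_rot: [-0.001, 0.994, 0.113, 0.0]
contact_force: [0.8, 0.1, -0.7]
width: 0.0147
gripper_force: 39.1
```

Request:
servo_tool:
  increments:
    - [0.1, 0.4, 0.1, 0, 0, 0, 1]
    - [0, 0.4, 0.1, 0, 0, 0, 1]
    - [0, 0, 0.1, 0, 0, 0, 1]
    - [0, 0, 0.1, 0, 0, 0, 1]
    - [0, 0, 0, 0, 0, 0, 1]

```text
clock: 8.5
position: [0.585, -0.3464, 0.0483]
ee_rot: [-0.0, 0.994, 0.113, 0.0]
contact_force: [0.3, -1.3, 4.9]
width: 0.0147
gripper_force: 39.6
```

Request:
servo_tool:
  increments:
    - [0, 0, 0.1, 0, 0, 0, 1]
    - [0, 0, 0.1, 0, 0, 0, 1]
    - [0, 0, 0, 0, 0, 0, 1]
    - [0, 0, 0, 0, 0, 0, 1]
    - [0, 0, 0, 0, 0, 0, 1]

```text
clock: 9.0
position: [0.585, -0.3464, 0.0482]
ee_rot: [-0.0, 0.994, 0.113, 0.001]
contact_force: [-3.0, 0.2, 13.2]
width: 0.0147
gripper_force: 40.6
```

Request:
servo_tool:
  increments:
    - [0, 0, -0.1, 0, 0, 0, 1]
    - [0, 0, 0, 0, 0, 0, 0.5]
    - [0, 0, 0, 0, 0, 0, 0.2]
    - [0, 0, 0, 0, 0, 0, 0]
    - [0, 0, 0, 0, 0, 0, -0.3]

```text
clock: 9.5
position: [0.5844, -0.3452, 0.0457]
ee_rot: [-0.002, 0.994, 0.113, -0.0]
contact_force: [0.4, 0.4, 0.5]
width: 0.055
gripper_force: 0.0
```

Request:
servo_tool:
  increments:
    - [0, 0, -1, 0, 0, 0, -0.3]
    - [0, 0, -2, 0, 0, 0, -0.3]
    - [0, 0, -3, 0, 0, 0, -0.3]
    - [0, 0, -4, 0, 0, 0, -0.3]
    - [0, 0, -3, 0, 0, 0, -0.3]

```text
clock: 10.0
position: [0.5852, -0.3462, 0.1794]
ee_rot: [-0.0, 0.994, 0.113, 0.001]
contact_force: [0.9, -0.7, -0.6]
width: 0.0557
gripper_force: 0.0
```

```bash
python3 - <<'E'
from h import *
s=manip.get_state();psi=.330; n=np.array([-.5*np.cos(psi),-.5*np.sin(psi),.866]); Rt=tool(-n,(np.sin(psi),-np.cos(psi),0))
print(s["position"],s["width"])
Q=plan(np.array([.5795,.2873,.0665])+n*.10,Rt,20,g=-.3)
im=optics.get_image("top")
for r in rects(im,(8,60,90),(19,180,255),100)[0]: 
    C=cal("top"); print(np.round(r[0],1),np.round(r[1],1),round(r[2],1), [onz(q,.048,C)[:2].round(4).tolist() for q in cv2.boxPoints(r)])
cv2.imwrite("pics/t1.png",cv2.resize(im[120:270,300:500],(800,600))[:,:,::-1])
E
```

```text
[ 0.58520407 -0.34621764  0.17944837] 0.05571850140749281
[np.float64(0.44), np.float64(-3.07), np.float64(0.13), np.float64(0.1), np.float64(1.5), np.float64(-0.3), -0.3]
[np.float64(0.45), np.float64(-3.06), np.float64(0.15), np.float64(0.1), np.float64(1.5), np.float64(-0.3), -0.3]
[np.float64(0.46), np.float64(-3.06), np.float64(0.17), np.float64(0.1), np.float64(1.5), np.float64(-0.3), -0.3]
[np.float64(0.47), np.float64(-3.06), np.float64(0.18), np.float64(0.1), np.float64(1.5), np.float64(-0.3), -0.3]
[np.float64(0.48), np.float64(-3.06), np.float64(0.2), np.float64(0.1), np.float64(1.5), np.float64(-0.3), -0.3]
[np.float64(0.49), np.float64(-3.05), np.float64(0.22), np.float64(0.1), np.float64(1.5), np.float64(-0.3), -0.3]
[np.float64(0.5), np.float64(-3.05), np.float64(0.23), np.float64(0.1), np.float64(1.5), np.float64(-0.3), -0.3]
[np.float64(0.51), np.float64(-3.05), np.float64(0.25), np.float64(0.1), np.float64(1.5), np.float64(-0.3), -0.3]
[np.float64(0.52), np.float64(-3.05), np.float64(0.27), np.float64(0.1), np.float64(1.5), np.float64(-0.3), -0.3]
[np.float64(0.53),
[... 957 characters left out ...]
64(0.1), np.float64(1.5), np.float64(-0.3), -0.3]
[np.float64(0.58), np.float64(-3.01), np.float64(0.45), np.float64(0.1), np.float64(1.5), np.float64(-0.3), -0.3]
[np.float64(0.58), np.float64(-3.01), np.float64(0.47), np.float64(0.1), np.float64(1.5), np.float64(-0.3), -0.3]
[215.4 284.3] [11.9 25.7] 61.4 [[0.3783, 0.1787], [0.4028, 0.1298], [0.3806, 0.1181], [0.3563, 0.1668]]
[149.1 191.9] [64.5  9.6] 61.6 [[0.6424, 0.3354], [0.652, 0.3166], [0.5238, 0.2484], [0.5144, 0.2668]]
[395.9 194. ] [ 85.7 134.1] 74.9 [[0.6187, -0.0862], [0.6868, -0.3743], [0.5037, -0.4057], [0.438, -0.125]]
[353.1 103.5] [33.8 45.2] 69.4 [[0.7873, -0.1079], [0.8206, -0.2046], [0.7462, -0.2263], [0.7134, -0.1305]]
```

View pics/t1.png

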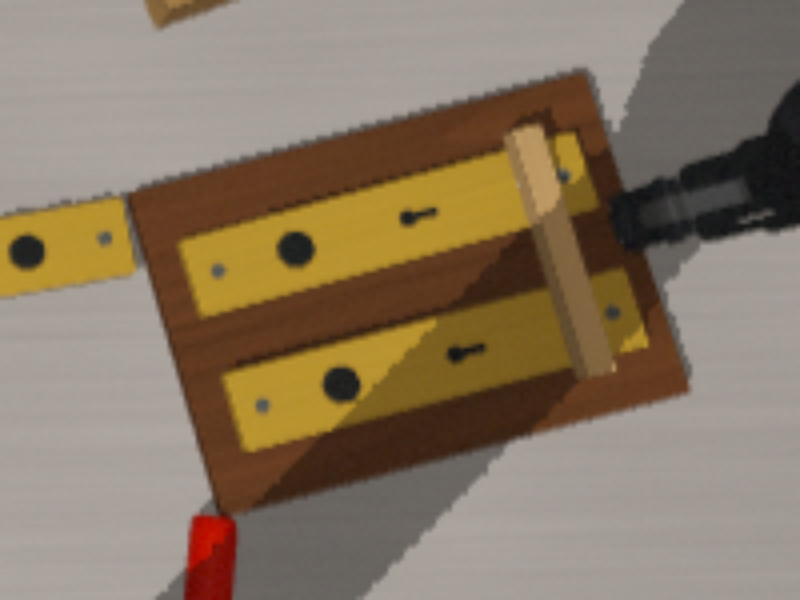

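The picture shows the first stick lying square across both plates at crop (560,250), about 80 mm from the middle. On to the second stick.

Request:
servo_tool:
  increments:
    - [0.5, -3.1, 0.1, 0.1, 1.5, -0.3, -0.3]
    - [0.5, -3.1, 0.1, 0.1, 1.5, -0.3, -0.3]
    - [0.5, -3.1, 0.2, 0.1, 1.5, -0.3, -0.3]
    - [0.5, -3.1, 0.2, 0.1, 1.5, -0.3, -0.3]
    - [0.5, -3.1, 0.2, 0.1, 1.5, -0.3, -0.3]

```text
clock: 10.55
position: [0.5727, -0.188, 0.1711]
ee_rot: [-0.013, 0.99, 0.126, 0.065]
contact_force: [-0.0, -0.1, -0.4]
width: 0.0559
gripper_force: 0.0
```

Request:
servo_tool:
  increments:
    - [0.5, -3.1, 0.2, 0.1, 1.5, -0.3, -0.3]
    - [0.5, -3.1, 0.2, 0.1, 1.5, -0.3, -0.3]
    - [0.5, -3.1, 0.2, 0.1, 1.5, -0.3, -0.3]
    - [0.5, -3.0, 0.3, 0.1, 1.5, -0.3, -0.3]
    - [0.5, -3.0, 0.3, 0.1, 1.5, -0.3, -0.3]

```text
clock: 11.05
position: [0.5586, -0.0332, 0.1657]
ee_rot: [-0.025, 0.982, 0.138, 0.13]
contact_force: [-0.5, -0.2, 0.5]
width: 0.0555
gripper_force: 0.0
```

Request:
servo_tool:
  increments:
    - [0.5, -3.0, 0.3, 0.1, 1.5, -0.3, -0.3]
    - [0.5, -3.0, 0.3, 0.1, 1.5, -0.3, -0.3]
    - [0.6, -3.0, 0.3, 0.1, 1.5, -0.3, -0.3]
    - [0.6, -3.0, 0.4, 0.1, 1.5, -0.3, -0.3]
    - [0.6, -3.0, 0.4, 0.1, 1.5, -0.3, -0.3]

```text
clock: 11.55
position: [0.546, 0.1197, 0.1604]
ee_rot: [-0.036, 0.969, 0.149, 0.193]
contact_force: [0.4, -0.4, -0.4]
width: 0.0554
gripper_force: 0.0
```

Request:
servo_tool:
  increments:
    - [0.6, -3.0, 0.4, 0.1, 1.5, -0.3, -0.3]
    - [0.6, -3.0, 0.4, 0.1, 1.5, -0.3, -0.3]
    - [0.6, -3.0, 0.4, 0.1, 1.5, -0.3, -0.3]
    - [0.6, -3.0, 0.4, 0.1, 1.5, -0.3, -0.3]
    - [0, 0, 0, 0, 0, 0, -0.3]

```text
clock: 12.05
position: [0.5343, 0.2442, 0.1568]
ee_rot: [-0.046, 0.956, 0.16, 0.242]
contact_force: [-0.2, -0.0, 0.5]
width: 0.0555
gripper_force: 0.0
```

```bash
python3 - <<'E'
from h import *
s=manip.get_state();psi=.330; n=np.array([-.5*np.cos(psi),-.5*np.sin(psi),.866]); Rt=tool(-n,(np.sin(psi),-np.cos(psi),0))
print(s["position"],s["qd"].round(3))
c=np.array([.5818,.2878,.068]); Q=plan(c+n*.03,Rt,5,g=-.3); plan(c+n*.004,Rt,5,P=Q,g=-.3)
im=optics.get_image("wrist");C=cal("wrist");print(proj(c,C))
for r in rects(im,(8,60,60),(22,200,255),100)[0]: print(np.round(r[0],1),np.round(r[1],1),r[2])
cs=np.array([proj(c+R.from_euler("zy",[psi,-np.radians(30)]).apply([a*.07,b*.008,e*.008]),C) for a in(-1,1) for b in(-1,1) for e in(-1,1)],np.float32)
print(cv2.minAreaRect(cs))
E
```

```text
[0.53432038 0.24415432 0.156759  ] [-0.053 -0.004 -0.007  0.008  0.024 -0.068]
[np.float64(0.17), np.float64(-0.5), np.float64(1.53), np.float64(-0.1), np.float64(0.3), np.float64(-0.0), -0.3]
[np.float64(0.17), np.float64(-0.5), np.float64(1.53), np.float64(-0.1), np.float64(0.3), np.float64(-0.0), -0.3]
[np.float64(0.16), np.float64(-0.51), np.float64(1.53), np.float64(-0.1), np.float64(0.3), np.float64(-0.0), -0.3]
[np.float64(0.15), np.float64(-0.51), np.float64(1.53), np.float64(-0.1), np.float64(0.3), np.float64(-0.0), -0.3]
[np.float64(0.14), np.float64(-0.51), np.float64(1.53), np.float64(-0.1), np.float64(0.3), np.float64(-0.0), -0.3]
[np.float64(-0.0), np.float64(0.0), np.float64(0.52), np.float64(0.0), np.float64(0.0), np.float64(0.0), -0.3]
[np.float64(-0.0), np.float64(0.0), np.float64(0.52), np.float64(0.0), np.float64(0.0), np.float64(0.0), -0.3]
[np.float64(-0.0), np.float64(0.0), np.float64(0.52), np.float64(0.0), np.float64(0.0), np.float64(0.0), -0.3]
[np.float64(-0.0), np.float64(0.0), np.float64(0.52), np.float64(0.0), np.float64(0.0), np.float64(0.0), -0.3]
[np.float64(-0.0), np.float64(0.0), np.float64(0.52), np.float64(0.0), np.float64(0.0), np.float64(0.0), -0.3]
[233.40065249 175.99288748]
[458.7 267.7] [114.8  47.8] 10.420713424682617
[235.7 177.9] [163.   23.1] 86.42366790771484
((231.62078857421875, 171.54843139648438), (167.14132690429688, 26.226282119750977), 86.2553482055664)
```

Request:
servo_tool:
  increments:
    - [0.1, -0.5, 1.5, -0.1, 0.3, 0, -0.3]
    - [0.1, -0.5, 1.5, -0.1, 0.3, 0, -0.3]
    - [0.1, -0.5, 1.5, -0.1, 0.3, 0, -0.3]
    - [0.1, -0.4, 1.5, -0.1, 0.3, 0, -0.3]
    - [0.1, -0.4, 1.5, -0.1, 0.3, 0, -0.3]

```text
clock: 12.6
position: [0.568, 0.2759, 0.0939]
ee_rot: [-0.043, 0.953, 0.156, 0.256]
contact_force: [0.5, 0.9, 0.1]
width: 0.0558
gripper_force: 0.0
```

Request:
servo_tool:
  increments:
    - [0, 0, 0.6, 0, 0, 0, -0.3]
    - [0, 0, 0.4, 0, 0, 0, -0.3]
    - [0, 0, 0.3, 0, 0, 0, -0.3]
    - [0, 0, 0, 0, 0, 0, -0.3]
    - [0, 0, 0, 0, 0, 0, -0.3]

```text
clock: 13.1
position: [0.5734, 0.2787, 0.0832]
ee_rot: [-0.043, 0.953, 0.156, 0.256]
contact_force: [-0.6, -1.1, -0.2]
width: 0.0557
gripper_force: 0.0
```

```bash
python3 - <<'E'
from h import *
s=manip.get_state();psi=.330; n=np.array([-.5*np.cos(psi),-.5*np.sin(psi),.866]); Rt=tool(-n,(np.sin(psi),-np.cos(psi),0))
print(s["position"],s["qd"].round(3),s["contact_force"])
c=np.array([.5818,.2878,.068]); plan(c+n*.004,Rt,5,g=-.3)
E
```

```text
[0.57335057 0.27872814 0.08319488] [ 0.003 -0.002  0.001 -0.002 -0.003  0.002] [-0.58957691 -1.14971744 -0.22370999]
[np.float64(0.04), np.float64(-0.12), np.float64(0.29), np.float64(-0.0), np.float64(-0.0), np.float64(-0.1), -0.3]
[np.float64(0.04), np.float64(-0.12), np.float64(0.29), np.float64(-0.0), np.float64(-0.0), np.float64(-0.1), -0.3]
[np.float64(0.04), np.float64(-0.12), np.float64(0.29), np.float64(-0.0), np.float64(-0.0), np.float64(-0.1), -0.3]
[np.float64(0.04), np.float64(-0.12), np.float64(0.29), np.float64(-0.0), np.float64(-0.0), np.float64(-0.1), -0.3]
[np.float64(0.04), np.float64(-0.12), np.float64(0.29), np.float64(-0.0), np.float64(-0.0), np.float64(-0.1), -0.3]
```

Request:
servo_tool:
  increments:
    - [0, -0.2, 0.4, 0, 0, 0, -0.3]
    - [0, -0.2, 0.4, 0, 0, 0, -0.3]
    - [0, 0, 0.3, 0, 0, 0, -0.3]
    - [0, 0, 0.2, 0, 0, 0, -0.3]
    - [0, 0, 0, 0, 0, 0, -0.3]

```text
clock: 13.6
position: [0.578, 0.2849, 0.0709]
ee_rot: [-0.043, 0.953, 0.157, 0.256]
contact_force: [-0.7, -0.1, -0.1]
width: 0.0554
gripper_force: 0.0
```

Request:
servo_tool:
  increments:
    - [0, 0, 0, 0, 0, 0, 1]
    - [0, 0, 0, 0, 0, 0, 1]
    - [0, 0, 0, 0, 0, 0, 1]
    - [0, 0, 0, 0, 0, 0, 1]
    - [0, 0, 0, 0, 0, 0, 1]
  squeeze: 40

```text
clock: 14.1
position: [0.5781, 0.2849, 0.0717]
ee_rot: [-0.043, 0.953, 0.156, 0.256]
contact_force: [-1.4, -0.9, 1.7]
width: 0.015
gripper_force: 39.0
```

Request:
servo_tool:
  increments:
    - [0, 0, -1, 0, 0, 0, 1]
    - [0, 0, -2, 0, 0, 0, 1]
    - [0, 0, -3, 0, 0, 0, 1]
    - [0, 0, -3, 0, 0, 0, 1]
    - [0, 0, -2, 0, 0, 0, 1]

```text
clock: 14.6
position: [0.5249, 0.2667, 0.1686]
ee_rot: [-0.044, 0.953, 0.156, 0.256]
contact_force: [-0.5, -0.2, 0.3]
width: 0.0148
gripper_force: 38.9
```

```bash
python3 - <<'E'
from h import *
s=manip.get_state();psi=.238;Rt=tool((0,0,-1),(np.sin(psi),-np.cos(psi),0))
print(s["position"],s["width"],s["gripper_force"])
plan([.5466,-.1903,.12],Rt,15,g=1)
E
```

```text
[0.52491944 0.26674703 0.16855859] 0.014821117576536737 38.89097213745117
[np.float64(-0.88), np.float64(2.93), np.float64(-0.15), np.float64(-0.1), np.float64(-2.0), np.float64(0.3), 1]
[np.float64(-0.87), np.float64(2.94), np.float64(-0.11), np.float64(-0.1), np.float64(-2.0), np.float64(0.3), 1]
[np.float64(-0.86), np.float64(2.94), np.float64(-0.08), np.float64(-0.1), np.float64(-2.0), np.float64(0.3), 1]
[np.float64(-0.84), np.float64(2.95), np.float64(-0.04), np.float64(-0.1), np.float64(-2.0), np.float64(0.3), 1]
[np.float64(-0.83), np.float64(2.95), np.float64(-0.01), np.float64(-0.1), np.float64(-2.0), np.float64(0.3), 1]
[np.float64(-0.81), np.float64(2.96), np.float64(0.03), np.float64(-0.1), np.float64(-2.0), np.float64(0.3), 1]
[np.float64(-0.79), np.float64(2.96), np.float64(0.06), np.float64(-0.1), np.float64(-2.0), np.float64(0.3), 1]
[np.float64(-0.77), np.float64(2.97), np.float64(0.09), np.float64(-0.1), np.float64(-2.0), np.float64(0.3), 1]
[np.float64(-0.75), np.float64(2.97), np.float64(0.12), np.float64(-0.1), np.float64(-2.0), np.float64(0.3), 1]
[np.float64(-0.73), np.float64(2.98), np.float64(0.15), np.float64(-0.1), np.float64(-2.0), np.float64(0.3), 1]
[np.float64(-0.71), np.float64(2.98), np.float64(0.18), np.float64(-0.1), np.float64(-2.0), np.float64(0.3), 1]
[np.float64(-0.68), np.float64(2.98), np.float64(0.21), np.float64(-0.1), np.float64(-2.0), np.float64(0.3), 1]
[np.float64(-0.66), np.float64(2.99), np.float64(0.24), np.float64(-0.1), np.float64(-2.0), np.float64(0.3), 1]
[np.float64(-0.63), np.float64(2.99), np.float64(0.27), np.float64(-0.1), np.float64(-2.0), np.float64(0.3), 1]
[np.float64(-0.61), np.float64(2.99), np.float64(0.3), np.float64(-0.1), np.float64(-2.0), np.float64(0.3), 1]
```

Request:
servo_tool:
  increments:
    - [-0.9, 2.9, -0.2, -0.1, -2, 0.3, 1]
    - [-0.9, 2.9, -0.1, -0.1, -2, 0.3, 1]
    - [-0.9, 2.9, -0.1, -0.1, -2, 0.3, 1]
    - [-0.8, 2.9, 0, -0.1, -2, 0.3, 1]
    - [-0.8, 3, 0, -0.1, -2, 0.3, 1]

```text
clock: 15.1
position: [0.532, 0.1147, 0.1509]
ee_rot: [-0.029, 0.974, 0.146, 0.171]
contact_force: [0.8, 0.2, -0.5]
width: 0.0149
gripper_force: 38.9
```

Request:
servo_tool:
  increments:
    - [-0.8, 3, 0, -0.1, -2, 0.3, 1]
    - [-0.8, 3, 0.1, -0.1, -2, 0.3, 1]
    - [-0.8, 3, 0.1, -0.1, -2, 0.3, 1]
    - [-0.7, 3, 0.1, -0.1, -2, 0.3, 1]
    - [-0.7, 3, 0.1, -0.1, -2, 0.3, 1]

```text
clock: 15.6
position: [0.5408, -0.0393, 0.1355]
ee_rot: [-0.014, 0.987, 0.134, 0.086]
contact_force: [0.4, 0.2, -0.5]
width: 0.0146
gripper_force: 38.9
```

Request:
servo_tool:
  increments:
    - [-0.7, 3, 0.2, -0.1, -2, 0.3, 1]
    - [-0.7, 3, 0.2, -0.1, -2, 0.3, 1]
    - [-0.7, 2.9, 0.2, -0.1, -2, 0.3, 1]
    - [-0.6, 2.5, 0.3, -0.1, -2, 0.3, 1]
    - [0, 0, 0, 0, 0, 0, 1]

```text
clock: 16.1
position: [0.5472, -0.1577, 0.1225]
ee_rot: [-0.001, 0.992, 0.123, 0.018]
contact_force: [-1.2, -0.8, 0.1]
width: 0.0148
gripper_force: 38.9
```

```bash
python3 - <<'E'
from h import *
s=manip.get_state();psi=.238;Rt=tool((0,0,-1),(np.sin(psi),-np.cos(psi),0))
print(s["position"],s["qd"].round(3),s["width"],s["gripper_force"])
plan([.5466,-.1903,.055],Rt,5,g=1)
E
```

```text
[ 0.54715601 -0.15770234  0.12251507] [ 0.033 -0.029  0.046  0.057  0.012  0.008] 0.014816622521288587 38.925095200538635
[np.float64(-0.22), np.float64(0.63), np.float64(1.34), np.float64(0.0), np.float64(-0.4), np.float64(0.1), 1]
[np.float64(-0.21), np.float64(0.63), np.float64(1.35), np.float64(0.0), np.float64(-0.4), np.float64(0.1), 1]
[np.float64(-0.2), np.float64(0.63), np.float64(1.35), np.float64(0.0), np.float64(-0.4), np.float64(0.1), 1]
[np.float64(-0.19), np.float64(0.63), np.float64(1.35), np.float64(0.0), np.float64(-0.4), np.float64(0.1), 1]
[np.float64(-0.18), np.float64(0.63), np.float64(1.35), np.float64(0.0), np.float64(-0.4), np.float64(0.1), 1]
```

Request:
servo_tool:
  increments:
    - [-0.2, 0.9, 1.3, 0, -0.4, 0.1, 1]
    - [-0.2, 0.8, 1.3, 0, -0.4, 0.1, 1]
    - [-0.2, 0.8, 1.3, 0, -0.4, 0.1, 1]
    - [-0.2, 0.7, 1.3, 0, -0.4, 0.1, 1]
    - [-0.2, 0, 1.2, 0, -0.4, 0.1, 1]

```text
clock: 16.6
position: [0.5455, -0.1886, 0.0569]
ee_rot: [0.0, 0.993, 0.12, 0.0]
contact_force: [-0.9, -1.1, -0.0]
width: 0.0153
gripper_force: 38.9
```

Request:
servo_tool:
  increments:
    - [0, 0, 0.1, 0, 0, 0, 1]
    - [0, 0, 0.1, 0, 0, 0, 1]
    - [0, 0, 0.1, 0, 0, 0, 1]
    - [0, 0, 0, 0, 0, 0, 1]
    - [0, 0, 0, 0, 0, 0, 1]

```text
clock: 17.1
position: [0.546, -0.188, 0.056]
ee_rot: [0.0, 0.993, 0.12, 0.001]
contact_force: [0.4, 0.0, -0.2]
width: 0.0149
gripper_force: 38.9
```

```bash
python3 - <<'E'
from h import *
s=manip.get_state();psi=.238;Rt=tool((0,0,-1),(np.sin(psi),-np.cos(psi),0))
print(s["position"],s["qd"].round(3),s["contact_force"])
plan([.5466,-.1903,.046],Rt,5,g=1)
E
```

```text
[ 0.54598331 -0.1879888   0.05603573] [-0.001 -0.     0.002 -0.    -0.    -0.001] [ 0.37233173  0.02651265 -0.16223134]
[np.float64(0.0), np.float64(0.05), np.float64(0.2), np.float64(0.0), np.float64(-0.0), np.float64(0.0), 1]
[np.float64(0.0), np.float64(0.05), np.float64(0.2), np.float64(0.0), np.float64(-0.0), np.float64(0.0), 1]
[np.float64(0.0), np.float64(0.05), np.float64(0.2), np.float64(0.0), np.float64(-0.0), np.float64(0.0), 1]
[np.float64(0.0), np.float64(0.05), np.float64(0.2), np.float64(0.0), np.float64(-0.0), np.float64(0.0), 1]
[np.float64(0.0), np.float64(0.05), np.float64(0.2), np.float64(0.0), np.float64(-0.0), np.float64(0.0), 1]
```

Request:
servo_tool:
  increments:
    - [0, 0.2, 0.2, 0, 0, 0, 1]
    - [0, 0, 0.2, 0, 0, 0, 1]
    - [0, 0, 0.2, 0, 0, 0, 1]
    - [0, 0, 0, 0, 0, 0, 1]
    - [0, 0, 0, 0, 0, 0, 1]

```text
clock: 17.6
position: [0.5461, -0.1899, 0.0493]
ee_rot: [0.0, 0.993, 0.12, 0.0]
contact_force: [-0.5, -0.9, -0.3]
width: 0.0148
gripper_force: 38.9
```

Request:
servo_tool:
  increments:
    - [0, 0, 0.1, 0, 0, 0, 1]
    - [0, 0, 0.1, 0, 0, 0, 1]
    - [0, 0, 0, 0, 0, 0, 1]
    - [0, 0, 0, 0, 0, 0, 1]
    - [0, 0, 0, 0, 0, 0, 1]

```text
clock: 18.1
position: [0.5462, -0.1899, 0.0475]
ee_rot: [0.0, 0.993, 0.12, 0.001]
contact_force: [0.1, 0.2, -0.8]
width: 0.0148
gripper_force: 38.9
```

Request:
servo_tool:
  increments:
    - [0, 0, 0.1, 0, 0, 0, 1]
    - [0, 0, 0.1, 0, 0, 0, 1]
    - [0, 0, 0, 0, 0, 0, 1]
    - [0, 0, 0, 0, 0, 0, 1]
    - [0, 0, 0, 0, 0, 0, 1]

```text
clock: 18.6
position: [0.5462, -0.19, 0.0455]
ee_rot: [0.0, 0.993, 0.12, 0.001]
contact_force: [-0.6, 0.1, -0.0]
width: 0.0148
gripper_force: 38.9
```

Request:
servo_tool:
  increments:
    - [0, 0, 0.1, 0, 0, 0, 1]
    - [0, 0, 0, 0, 0, 0, 1]
    - [0, 0, 0.1, 0, 0, 0, 1]
    - [0, 0, 0, 0, 0, 0, 1]
    - [0, 0, 0, 0, 0, 0, 1]

```text
clock: 19.1
position: [0.5462, -0.19, 0.0444]
ee_rot: [0.0, 0.993, 0.12, 0.001]
contact_force: [-1.3, 0.9, 5.4]
width: 0.0151
gripper_force: 39.6
```

Request:
servo_tool:
  increments:
    - [0, 0, 0, 0, 0, 0, 0.5]
    - [0, 0, 0, 0, 0, 0, 0.2]
    - [0, 0, 0, 0, 0, 0, 0]
    - [0, 0, 0, 0, 0, 0, -0.3]
    - [0, 0, 0, 0, 0, 0, -0.3]

```text
clock: 19.6
position: [0.5461, -0.1899, 0.0433]
ee_rot: [0.0, 0.993, 0.12, 0.0]
contact_force: [0.5, 0.1, 0.5]
width: 0.0558
gripper_force: 0.0
```

Request:
servo_tool:
  increments:
    - [0, 0, -1, 0, 0, 0, -0.3]
    - [0, 0, -2, 0, 0, 0, -0.3]
    - [0, 0, -3, 0, 0, 0, -0.3]
    - [0, 0, -3, 0, 0, 0, -1]
    - [0, 0, -1, 0, 0, 0, -1]

```text
clock: 20.1
position: [0.5479, -0.1908, 0.1473]
ee_rot: [0.002, 0.993, 0.12, 0.003]
contact_force: [0.5, -0.5, 0.4]
width: 0.0822
gripper_force: 0.0
```

```bash
python3 - <<'E'
from h import *
s=manip.get_state();print(s["position"],s["qpos"].round(3),s["width"])
psi=.141
for sg in(1,-1):
  Rt=tool((0,0,-1),(sg*np.cos(psi),sg*np.sin(psi),0)); print(sg); plan([.5885,-.0043,.14],Rt,15,g=-1)
im=optics.get_image("top");cv2.imwrite("pics/t2.png",cv2.resize(im[120:270,300:500],(800,600))[:,:,::-1])
E
```

```text
[ 0.5479393  -0.19081959  0.14734768] [-0.455  0.344  1.643  0.     1.146  0.874] 0.08222014660667079
1
[np.float64(0.56), np.float64(-1.14), np.float64(0.05), np.float64(0.0), np.float64(-0.0), np.float64(-5.6), -1]
[np.float64(0.67), np.float64(-1.08), np.float64(0.05), np.float64(0.0), np.float64(-0.0), np.float64(-5.6), -1]
[np.float64(0.77), np.float64(-1.01), np.float64(0.05), np.float64(0.0), np.float64(-0.0), np.float64(-5.6), -1]
[np.float64(0.87), np.float64(-0.93), np.float64(0.05), np.float64(0.0), np.float64(-0.0), np.float64(-5.6), -1]
[np.float64(0.95), np.float64(-0.84), np.float64(0.05), np.float64(0.0), np.float64(-0.0), np.float64(-5.6), -1]
[np.float64(1.03), np.float64(-0.75), np.float64(0.05), np.float64(0.0), np.float64(-0.0), np.float64(-5.6), -1]
[np.float64(1.1), np.float64(-0.64), np.float64(0.05), np.float64(0.0), np.float64(-0.0), np.float64(-5.6), -1]
[np.float64(1.16), np.float64(-0.53), np.float64(0.05), np.float64(0.0), np.float64(-0.0), np.float64(-5.6), -1]
[np.float64(1.2), np.float64(-0.41), np.float64(0.05), np.float64(0.0), np.float64(-0.0), np.
[... 1698 characters left out ...]
float64(6.4), -1]
[np.float64(-0.66), np.float64(-1.09), np.float64(0.05), np.float64(-0.0), np.float64(-0.0), np.float64(6.4), -1]
[np.float64(-0.78), np.float64(-1.01), np.float64(0.05), np.float64(-0.0), np.float64(-0.0), np.float64(6.4), -1]
[np.float64(-0.89), np.float64(-0.91), np.float64(0.05), np.float64(-0.0), np.float64(-0.0), np.float64(6.4), -1]
[np.float64(-0.98), np.float64(-0.81), np.float64(0.05), np.float64(-0.0), np.float64(-0.0), np.float64(6.4), -1]
[np.float64(-1.07), np.float64(-0.7), np.float64(0.05), np.float64(-0.0), np.float64(-0.0), np.float64(6.4), -1]
[np.float64(-1.14), np.float64(-0.57), np.float64(0.05), np.float64(-0.0), np.float64(-0.0), np.float64(6.4), -1]
```

View pics/t2.png

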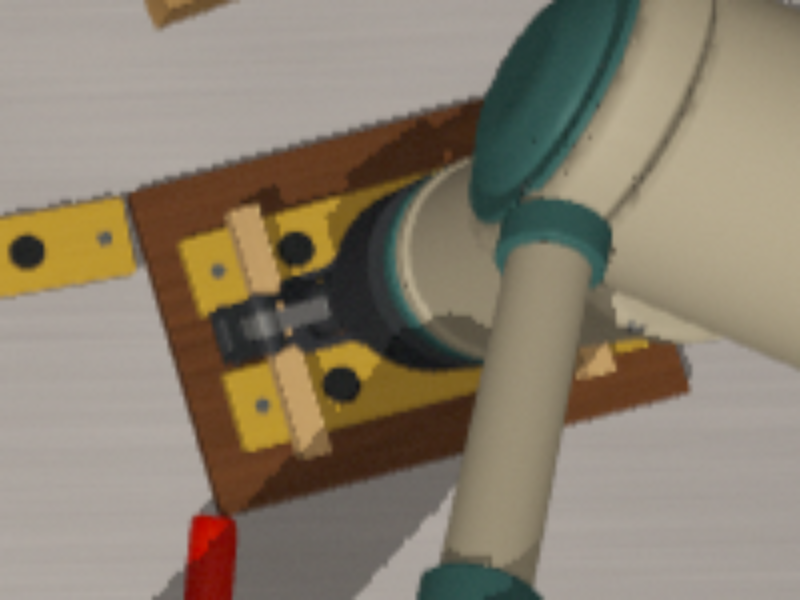

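The second stick lies across both plates at crop (275,330), near the +y end. Now the third plate.

Request:
servo_tool:
  increments:
    - [0.6, -1.1, 0, 0, 0, -5.6, -1]
    - [0.7, -1.1, 0.1, 0, 0, -5.6, -1]
    - [0.8, -1, 0, 0, 0, -5.6, -1]
    - [0.9, -0.9, 0.1, 0, 0, -5.6, -1]
    - [0.9, -0.8, 0, 0, 0, -5.6, -1]

```text
clock: 20.65
position: [0.5602, -0.1277, 0.14]
ee_rot: [-0.001, 0.933, 0.359, -0.0]
contact_force: [-0.2, -0.4, 0.2]
width: 0.0852
gripper_force: 0.0
```

Request:
servo_tool:
  increments:
    - [1, -0.8, 0, 0, 0, -5.6, -1]
    - [1.1, -0.6, 0.1, 0, 0, -5.6, -1]
    - [1.2, -0.5, 0, 0, 0, -5.6, -1]
    - [1.2, -0.4, 0.1, 0, 0, -5.6, -1]
    - [1.2, -0.3, 0, 0, 0, -5.6, -1]

```text
clock: 21.15
position: [0.5739, -0.066, 0.138]
ee_rot: [-0.001, 0.819, 0.574, -0.0]
contact_force: [0.1, 0.6, 0.4]
width: 0.0854
gripper_force: 0.0
```

Request:
servo_tool:
  increments:
    - [1.3, -0.2, 0, 0, 0, -5.6, -1]
    - [1.3, 0, 0.1, 0, 0, -5.6, -1]
    - [1.3, 0.1, 0, 0, 0, -5.6, -1]
    - [1.3, 0.2, 0, 0, 0, -5.6, -1]
    - [1.2, 0.3, 0, 0, 0, -5.6, -1]

```text
clock: 21.65
position: [0.5881, -0.0029, 0.1371]
ee_rot: [-0.001, 0.656, 0.755, -0.0]
contact_force: [-0.1, -0.3, 0.4]
width: 0.0855
gripper_force: 0.0
```

Request:
servo_tool:
  increments:
    - [0, 0, 1, 0, 0, 0, -1]
    - [0, 0, 1, 0, 0, 0, -1]
    - [0, 0, 1, 0, 0, 0, -1]
    - [0, 0, 0, 0, 0, 0, -1]
    - [0, 0, 0, 0, 0, 0, -1]

```text
clock: 22.15
position: [0.5885, -0.0041, 0.1077]
ee_rot: [-0.0, 0.658, 0.753, -0.0]
contact_force: [-0.1, -0.5, -0.8]
width: 0.0857
gripper_force: 0.0
```

```bash
python3 - <<'E'
from h import *
s=manip.get_state();print(s["position"],s["qpos"].round(3),s["width"],s["qd"].round(3))
psi=.141
im=optics.get_image("wrist");C=cal("wrist");cv2.imwrite("pics/w3.png",im[:,:,::-1])
print(proj(np.array([.5885,-.0043,.014]),C))
rs,m=rects(im,(18,120,60),(32,255,255),300)
for r in rs:
    b=np.array([onz(q,.014,C) for q in cv2.boxPoints(r)]); print(np.round(r[0],1),np.round(r[1],1),b.mean(0),b[:,:2].round(4).tolist())
Rt=tool((0,0,-1),(np.cos(psi),np.sin(psi),0)); Q=plan([.5885,-.0043,.04],Rt,5,g=-1)
E
```

```text
[ 0.58850513 -0.00414815  0.10774642] [-0.125  0.396  1.671 -0.     1.075 -0.26 ] 0.08574419723275085 [ 0.003 -0.013 -0.019  0.002  0.001 -0.001]
[265.76958233 192.8920369 ]
[230.  342.5] [18.5 50.1] [ 0.57495429 -0.16442607  0.014     ] [[0.5491, -0.1609], [0.5958, -0.1452], [0.6014, -0.1676], [0.5535, -0.184]]
[262.  172.5] [271.  62.] [ 0.58553861 -0.00519422  0.014     ] [[0.5493, 0.1054], [0.5915, 0.1112], [0.6295, -0.1148], [0.5719, -0.1226]]
[np.float64(-0.0), np.float64(-0.01), np.float64(1.37), np.float64(0.0), np.float64(0.0), np.float64(-0.1), -1]
[np.float64(-0.0), np.float64(-0.01), np.float64(1.37), np.float64(0.0), np.float64(0.0), np.float64(-0.1), -1]
[np.float64(-0.0), np.float64(-0.01), np.float64(1.37), np.float64(0.0), np.float64(0.0), np.float64(-0.1), -1]
[np.float64(-0.0), np.float64(-0.01), np.float64(1.37), np.float64(0.0), np.float64(0.0), np.float64(-0.1), -1]
[np.float64(-0.0), np.float64(-0.01), np.float64(1.37), np.float64(0.0), np.float64(0.0), np.float64(-0.1), -1]
```

View pics/w3.png

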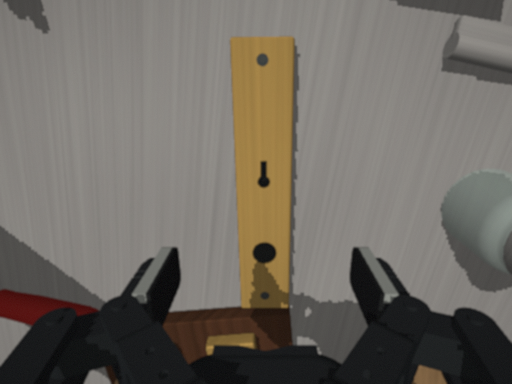

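The plate runs from (263,38) to (265,306), centred between the open fingers. Descending onto it.

Request:
servo_tool:
  increments:
    - [0, 0, 2, 0, 0, -0.1, -1]
    - [0, 0, 2.5, 0, 0, -0.1, -1]
    - [0, 0, 2.5, 0, 0, -0.1, -1]
    - [0, 0, 1.5, 0, 0, -0.1, -1]
    - [0, 0, 0.5, 0, 0, 0, -1]

```text
clock: 22.7
position: [0.5882, -0.0038, 0.0172]
ee_rot: [-0.0, 0.655, 0.756, -0.0]
contact_force: [-0.2, -0.1, -0.0]
width: 0.0859
gripper_force: 0.0
```

Request:
servo_tool:
  increments:
    - [0, 0, 0.4, 0, 0, 0, -1]
    - [0, 0, 0.3, 0, 0, 0, -1]
    - [0, 0, 0, 0, 0, 0, -1]
    - [0, 0, 0, 0, 0, 0, -1]
    - [0, 0, 0, 0, 0, 0, -1]

```text
clock: 23.2
position: [0.5895, -0.0037, 0.0121]
ee_rot: [0.001, 0.655, 0.756, 0.001]
contact_force: [-0.6, -0.7, 0.1]
width: 0.0857
gripper_force: 0.0
```

Request:
servo_tool:
  increments:
    - [0, 0, 0, 0, 0, 0, 1]
    - [0, 0, 0, 0, 0, 0, 1]
    - [0, 0, 0, 0, 0, 0, 1]
    - [0, 0, 0, 0, 0, 0, 1]
    - [0, 0, 0, 0, 0, 0, 1]
  squeeze: 90

```text
clock: 23.7
position: [0.5886, -0.0037, 0.0122]
ee_rot: [0.0, 0.655, 0.756, 0.0]
contact_force: [-2.7, -0.4, 5.1]
width: 0.0422
gripper_force: 91.7
```

Request:
servo_tool:
  increments:
    - [0, 0, -0.5, 0, 0, 0, 1]
    - [0, 0, -1, 0, 0, 0, 1]
    - [0, 0, -1.5, 0, 0, 0, 1]
    - [0, 0, -2, 0, 0, 0, 1]
    - [0, 0, -2, 0, 0, 0, 1]

```text
clock: 24.2
position: [0.5882, -0.0035, 0.0817]
ee_rot: [-0.0, 0.655, 0.756, -0.0]
contact_force: [-0.2, 0.0, -5.9]
width: 0.0419
gripper_force: 92.5
```

Request:
servo_tool:
  increments:
    - [0, 0, -2, 0, 0, 0, 1]
    - [0, 0, -1, 0, 0, 0, 1]
    - [0, 0, 0, 0, 0, 0, 1]
    - [0, 0, 0, 0, 0, 0, 1]
    - [0, 0, 0, 0, 0, 0, 1]

```text
clock: 24.7
position: [0.5878, -0.0035, 0.1101]
ee_rot: [-0.001, 0.655, 0.756, -0.001]
contact_force: [-0.8, 0.8, -5.4]
width: 0.0419
gripper_force: 92.6
```

```bash
python3 - <<'E'
from h import *
s=manip.get_state();print(s["position"],s["width"],s["gripper_force"],s["contact_force"],s["moment"])
psi=.238
Rt=tool((0,0,-1),(np.cos(psi),np.sin(psi),0)); Q=plan([.5655,-.268,.115],Rt,10,g=1)
im=optics.get_image("wrist");cv2.imwrite("pics/w4.png",im[:,:,::-1])
# board pose recheck from 'top'
E
```

```text
[ 0.58778052 -0.00350477  0.11009279] 0.04187706849330401 92.6032018661499 [-0.81625245  0.8330925  -5.36211848] [-1.70512049e-02  5.97894302e-05 -4.00063182e-02]
[np.float64(-2.59), np.float64(-0.6), np.float64(-0.05), np.float64(-0.0), np.float64(-0.0), np.float64(-0.5), 1]
[np.float64(-2.58), np.float64(-0.62), np.float64(-0.05), np.float64(-0.0), np.float64(-0.0), np.float64(-0.5), 1]
[np.float64(-2.57), np.float64(-0.65), np.float64(-0.05), np.float64(-0.0), np.float64(-0.0), np.float64(-0.5), 1]
[np.float64(-2.57), np.float64(-0.67), np.float64(-0.05), np.float64(-0.0), np.float64(-0.0), np.float64(-0.5), 1]
[np.float64(-2.56), np.float64(-0.7), np.float64(-0.05), np.float64(-0.0), np.float64(-0.0), np.float64(-0.5), 1]
[np.float64(-2.55), np.float64(-0.72), np.float64(-0.05), np.float64(-0.0), np.float64(-0.0), np.float64(-0.5), 1]
[np.float64(-2.55), np.float64(-0.74), np.float64(-0.05), np.float64(-0.0), np.float64(-0.0), np.float64(-0.5), 1]
[np.float64(-2.54), np.float64(-0.77), np.float64(-0.05), np.float64(-0.0), np.float64(-0.0), np.float64(-0.5), 1]
[np.float64(-2.53), np.float64(-0.79), np.float64(-0.05), np.float64(-0.0), np.float64(-0.0), np.float64(-0.5), 1]
[np.float64(-2.53), np.float64(-0.82), np.float64(-0.05), np.float64(-0.0), np.float64(-0.0), np.float64(-0.5), 1]
```

View pics/w4.png

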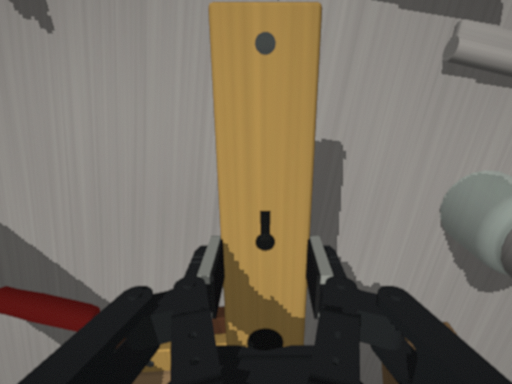

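The plate is held square between the fingers at (265,250), and the moment is near zero, so it is gripped at its middle.

Request:
servo_tool:
  increments:
    - [-1.5, -0.4, 0, 0, 0, -0.5, 1]
    - [-2.6, -0.6, 0, 0, 0, -0.5, 1]
    - [-2.6, -0.6, -0.1, 0, 0, -0.5, 1]
    - [-2.6, -0.6, 0, 0, 0, -0.5, 1]
    - [-2.6, -0.7, -0.1, 0, 0, -0.5, 1]

```text
clock: 25.25
position: [0.5789, -0.1265, 0.1123]
ee_rot: [-0.0, 0.638, 0.77, -0.0]
contact_force: [0.3, -0.5, -5.4]
width: 0.0418
gripper_force: 92.6
```

Request:
servo_tool:
  increments:
    - [-2.6, -0.7, 0, 0, 0, -0.5, 1]
    - [-2.6, -0.7, 0, 0, 0, -0.5, 1]
    - [-2.6, -0.7, -0.1, 0, 0, -0.5, 1]
    - [-2.5, -0.8, 0, 0, 0, -0.5, 1]
    - [-2, -0.7, 0, 0, 0, -0.5, 1]

```text
clock: 25.75
position: [0.5685, -0.255, 0.1133]
ee_rot: [-0.0, 0.621, 0.784, -0.0]
contact_force: [-0.6, 0.5, -5.9]
width: 0.0426
gripper_force: 92.5
```

Request:
servo_tool:
  increments:
    - [-1.2, -0.4, 0, 0, 0, 0, 1]
    - [0, 0, 0, 0, 0, 0, 1]
    - [0, 0, 0, 0, 0, 0, 1]
    - [0, 0, 0, 0, 0, 0, 1]
    - [0, 0, 0, 0, 0, 0, 1]

```text
clock: 26.25
position: [0.568, -0.2648, 0.1145]
ee_rot: [0.0, 0.621, 0.784, 0.0]
contact_force: [-0.1, 0.7, -6.4]
width: 0.0422
gripper_force: 92.5
```

```bash
python3 - <<'E'
from h import *
s=manip.get_state();print(s["position"],s["width"],s["contact_force"],s["qd"].round(3))
psi=.238
Rt=tool((0,0,-1),(np.cos(psi),np.sin(psi),0)); Q=plan([.5655,-.268,.07],Rt,5,g=1)
E
```

```text
[ 0.56803849 -0.2648418   0.11448266] 0.042208286931678725 [-0.07527177  0.69689372 -6.37854189] [-0.002 -0.001 -0.003 -0.002 -0.003 -0.   ]
[np.float64(-0.05), np.float64(-0.06), np.float64(0.89), np.float64(0.0), np.float64(-0.0), np.float64(-0.1), 1]
[np.float64(-0.05), np.float64(-0.06), np.float64(0.89), np.float64(0.0), np.float64(-0.0), np.float64(-0.1), 1]
[np.float64(-0.05), np.float64(-0.06), np.float64(0.89), np.float64(0.0), np.float64(-0.0), np.float64(-0.1), 1]
[np.float64(-0.05), np.float64(-0.06), np.float64(0.89), np.float64(0.0), np.float64(-0.0), np.float64(-0.1), 1]
[np.float64(-0.05), np.float64(-0.06), np.float64(0.89), np.float64(0.0), np.float64(-0.0), np.float64(-0.1), 1]
```

Request:
servo_tool:
  increments:
    - [-0.1, -0.1, 1, 0, 0, -0.1, 1]
    - [-0.1, -0.1, 1.5, 0, 0, -0.1, 1]
    - [0, 0, 1.2, 0, 0, -0.1, 1]
    - [0, 0, 0.7, 0, 0, -0.1, 1]
    - [0, 0, 0.3, 0, 0, 0, 1]

```text
clock: 26.75
position: [0.566, -0.268, 0.0662]
ee_rot: [-0.001, 0.618, 0.786, 0.0]
contact_force: [-0.4, 0.1, -6.0]
width: 0.0421
gripper_force: 92.5
```

Request:
servo_tool:
  increments:
    - [0, 0, 0.1, 0, 0, 0, 1]
    - [0, 0, 0.1, 0, 0, 0, 1]
    - [0, 0, 0, 0, 0, 0, 1]
    - [0, 0, 0, 0, 0, 0, 1]
    - [0, 0, 0, 0, 0, 0, 1]

```text
clock: 27.25
position: [0.5667, -0.2686, 0.0659]
ee_rot: [0.001, 0.618, 0.786, 0.0]
contact_force: [-0.1, 0.0, -5.6]
width: 0.0421
gripper_force: 92.5
```

Request:
servo_tool:
  increments:
    - [0, 0, 0.1, 0, 0, 0, 1]
    - [0, 0, 0.1, 0, 0, 0, 1]
    - [0, 0, 0.1, 0, 0, 0, 1]
    - [0, 0, 0, 0, 0, 0, 1]
    - [0, 0, 0, 0, 0, 0, 1]

```text
clock: 27.75
position: [0.5665, -0.2685, 0.0624]
ee_rot: [0.0, 0.618, 0.786, 0.0]
contact_force: [-1.0, -0.5, -6.4]
width: 0.0423
gripper_force: 92.5
```

Request:
servo_tool:
  increments:
    - [0, 0, 0.1, 0, 0, 0, 1]
    - [0, 0, 0.1, 0, 0, 0, 1]
    - [0, 0, 0, 0, 0, 0, 1]
    - [0, 0, 0, 0, 0, 0, 1]
    - [0, 0, 0, 0, 0, 0, 1]

```text
clock: 28.25
position: [0.5665, -0.2685, 0.0605]
ee_rot: [0.001, 0.618, 0.786, 0.0]
contact_force: [0.7, 0.8, -5.5]
width: 0.042
gripper_force: 92.5
```

Request:
servo_tool:
  increments:
    - [0, 0, 0.1, 0, 0, 0, 1]
    - [0, 0, 0, 0, 0, 0, 1]
    - [0, 0, 0.1, 0, 0, 0, 1]
    - [0, 0, 0, 0, 0, 0, 1]
    - [0, 0, 0, 0, 0, 0, 1]

```text
clock: 28.75
position: [0.5666, -0.2686, 0.0602]
ee_rot: [0.001, 0.618, 0.786, 0.0]
contact_force: [-3.3, 1.3, 5.9]
width: 0.0422
gripper_force: 93.9
```

Request:
servo_tool:
  increments:
    - [0, 0, -0.1, 0, 0, 0, 1]
    - [0, 0, 0, 0, 0, 0, -0.2]
    - [0, 0, 0, 0, 0, 0, -0.5]
    - [0, 0, 0, 0, 0, 0, -1]
    - [0, 0, 0, 0, 0, 0, -1]
  squeeze: 20

```text
clock: 29.25
position: [0.5668, -0.2688, 0.0596]
ee_rot: [0.001, 0.618, 0.786, 0.0]
contact_force: [0.9, -0.7, -0.2]
width: 0.0851
gripper_force: 0.0
```

Request:
servo_tool:
  increments:
    - [0, 0, 0, 0, 0, 0, -1]
    - [0, 0, -1, 0, 0, 0, -1]
    - [0, 0, -2, 0, 0, 0, -1]
    - [0, 0, -4, 0, 0, 0, -1]
    - [0, 0, -4, 0, 0, 0, -1]

```text
clock: 29.75
position: [0.566, -0.2683, 0.1707]
ee_rot: [-0.0, 0.618, 0.786, 0.0]
contact_force: [0.4, 0.6, -0.1]
width: 0.0855
gripper_force: 0.0
```

Request:
servo_tool:
  increments:
    - [4, 0, -3, 0, 0, 0, -1]
    - [4, 0, -2, 0, 0, 0, -1]
    - [4, 0, 0, 0, 0, 0, -1]
    - [4, 0, 0, 0, 0, 0, -1]
    - [3, 0, 0, 0, 0, 0, -1]

```text
clock: 30.25
position: [0.5208, -0.0817, 0.2207]
ee_rot: [0.001, 0.618, 0.786, 0.001]
contact_force: [-0.1, -0.3, 0.2]
width: 0.0853
gripper_force: 0.0
```

```bash
python3 - <<'E'
from h import *
s=manip.get_state();print(s["clock"],s["position"],s["width"],s["contact_force"])
im=optics.get_image("scene");sc=im[110:260,30:230]
cv2.imwrite("pics/f1.png",cv2.resize(sc,(800,600),interpolation=2)[:,:,::-1])
it=optics.get_image("top")
for n,i in(("top",it),("scene",im)):
    C=cal(n)
    for r in rects(i,(20 if n=="top" else 19,120,80),(32,255,255),300)[0]:
        print(n,[np.mean([onz(q,z,C) for q in cv2.boxPoints(r)],0).round(4).tolist() for z in(.062,)],np.round(r[1]),round(r[2],1))
E
```

```text
30.25 [ 0.52078529 -0.08170926  0.2206643 ] 0.08533525514275736 [-0.05513537 -0.26059078  0.20484762]
scene [[0.5728, -0.2556, 0.062]] [99. 42.] 8.7
```

View pics/f1.png

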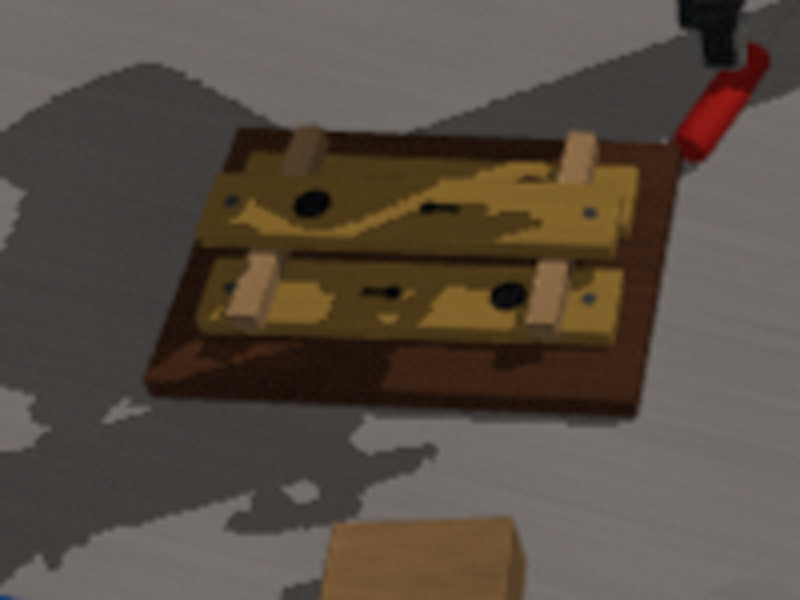

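The picture shows the third plate resting flat and parallel on both sticks, with its face (hole and keyhole) up at crop (410,215). The sticks cross both lower plates near the ends, around (275,230) and (560,230), and the gripper is clear.

```bash
python3 -c "
from rig import manip
print(manip.sign_off())"
```

```text
the job is handed in; nothing more can be done
None
```

I laid both sticks across the lower plates, set the third plate face up on them, and handed the job in at about 30 s. The last picture shows it flat and parallel with the gripper clear, but the hand-in gave no verdict.

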